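Set up the jeweller's doming station

TASK

Set up the doming station: lay the flat steel bench block centred and square on the black rubber pad, then stand the cupped doming block centred and square on top of it. Beside the pad on its right (seen from the robot) lay the loose ball-ended punch, and to the right of the punch the brass mallet, both alongside the pad and parallel to its sides, with ball and head pointing away from the robot and the mallet's head level with the pad; set the flat round tin of blanks on the bench centred behind the pad (its far side). Leave two to four centimetres clear between pad and punch, between punch and mallet head and between pad and tin, and leave the jar, the compound bar and the brush where they are.

Things in the scene. Friction and masses are not known exactly. Their poses are not given: they have to be found in the camera images.
- pad: Black rubber pad, 100 x 100 mm and 25 mm thick, fixed to the bench, top level. Origin: centre of its underside, on the bench. Its x axis points away from the robot and its y axis to the robot's left, turned up to 15 degrees either way; its sides are parallel to these, so its right is -y and behind it is +x.
- bench_block_mid (a point): Flat square block of bright steel with plain faces, 60 x 60 mm and 20 mm thick, about 0.55 kg, lying flat and loose. The point is its centre, 10 mm above its underside; x and y axes are parallel to its sides, z up.
- doming_block_mid (a point): Steel cube of 45 mm with round dished cups in its faces (four on top), about 0.6 kg, loose. The point is its centre, 22.5 mm above its underside; x and y axes are parallel to its sides, z up.
- punch_mid (a point): Steel doming punch lying loose, 102 mm long, 0.12 kg: 12 mm square shank, 20 mm ball at one end (the punches in the wooden stand are not wanted). The point is on the shank at mid-length near its centre of mass, 8 mm above the bench; x points along the punch to the ball (its centre 42 mm from the point; at the start away from the robot within 26 degrees), z up.
- mallet_grip (a point): Mallet lying on its side, about 0.34 kg: brass cylinder head, diameter 28, length 56 mm, across a wooden handle 20 mm wide, 16 thick. The point, where to grip, is on the handle's centre line 12.5 mm above the bench, 35 mm from the head's centre; the handle ends 165 mm behind it. x points along the handle to the head (at the start away from the robot within 17 degrees), y along the head, z up.
- tin_mid (a point): Flat round aluminium tin with a clear top that shows copper discs, 50 mm in diameter and 20 mm high, 0.07 kg, loose. The point is its centre, 10 mm above its underside; z up.
- jar_mid (a point): Bystander: small round jar of amber glass with a black screw cap, 40 mm in diameter and 58 mm high, standing loose. The point is its centre. Leave it where it is.
- bar_mid (a point): Bystander: reddish brown bar of polishing compound, partly wrapped in paper, 88 x 36 x 36 mm, loose; the point is its centre, x along its length. Leave it where it is.
- brush_mid (a point): Bystander: wooden brush with dark bristles along one side of its front end, 210 mm long (along its x axis), 12 mm high, lying loose; the point is the centre of its stock. Leave it where it is.
Mind the look-alikes: they are no part of the job. There is more than one size of the part that bears punch_mid; the job needs the largest. Leave any brown look-alike of the part that bears bench_block_mid alone.

How it is judged:
By the outcome, as a careful person would: the job done as asked, in the order asked, and still so for the second after the job is handed in, with the robot touching nothing.
It also fails if it takes over 125 s, if anything falls off the work surface, if the arm or the gripper's body presses on something with over 40 N, if the wrist force passes 120 N, or if a joint passes its speed limit or range.

ROBOT

A 6-joint arm with a two-finger parallel gripper is mounted at the origin on the work surface. World frame = base frame: x ahead of the robot, y to its left, z up, the work surface at z = 0. Lengths are in mm, angles in rad, forces in N, time in s.
With the tool pointing down it reaches from about 325 to 775 mm from the base axis. Payload 5.5 kg.
Tool frame: the origin (TCP) lies midway between the tips of the shut fingers; the grasp point (between the pads) lies r.pinch_z behind it (r.pinch_z is the distance from the TCP to the grasp point, in mm); x points along the fingers, z is the direction in which the jaws open and shut, and the axes are right-handed (so a half turn about x gives the same grasp; the last joint's range is limited). The gripper opens to 88 mm and grips with 3 to 60 N. Pads are 20 mm wide; open, the fingers measure 115 mm over their backs; the gripper's body (75 mm by 178 mm) begins 61 mm behind the grasp point.
Start: joints at [1.076, 0.091, 1.231, -0, 1.82, -0.057], TCP at [254.375, 543.424, 202.231] pointing down, gripper open.
Joint ranges: [-2.87, 2.87], [-0.86, 2.18], [0.17, 2.46], [-1.51, 4.65], [0.06, 2.69], [-2.65, 2.65]. Speed limits (rad/s): [2.57, 2.57, 3.01, 3.14, 3.14, 3.14].

INTERFACE

Orientations are given as a unit quaternion [w, x, y, z].
In Python, from bench import r gives the robot as it stands.
- The arm moves only by the tool arm_command, never from a script. Its argument "rows" is a list that holds one entry, the list of rows, each a list of 6 numbers: the shift along the tool's x, y, z in mm, then the turn, a rotation vector about the tool's x, y, z in rad. A call has 1 to 5 rows; each row is the pose to reach, as a shift and turn from the pose commanded when the call began, along the tool's axes at that moment; what a row does not reach only later rows make up. A row lasts 1/12 s, in which the tool goes at most 41.7 mm and 7.16 degrees, less where a joint would pass 70% of its speed; a pose out of reach is approached as far as the arm can. A call with a gripper value outside its range is refused whole. "grip" is the gripper's target within -1 to 1 (shut at 1, half-way at 0, fully open at -1), set as the call begins (left out, the last holds). The fingers move at their own pace and stop on an object; "grip_force" is the grip in N (left out, the last holds). Time passes only in rows, so rows that repeat a pose let the fingers close. It gives the time, the measured TCP pose, the force and the opening at its end, in the units of the state.
- r.get_obs(): the state, without advancing time (a new reading comes with each control period).
- r.camera(name): name is "side" or "top" or "wrist"; returns the picture (420x560x3 uint8, red, green, blue); there is no depth.
- r.calibration(name): a dict with "vertical_fov" (degrees; the focal length in pixels is half the picture's height over the tangent of half this angle, whatever the lens; pixels are square), "cx", "cy" (the principal point, pixels), "R" (3x3) and "t" (3): a world point X has camera coordinates R X + t; the wrist camera has in their place "hand_eye" (4x4, takes a point from camera to tool coordinates, whose origin is the TCP and whose axes are the tool frame's). Camera axes: x right, y down, z forward; pixel columns grow to the right and rows downward; lengths in mm; the calibration is good to about 2 mm. The wrist camera is an equidistant fisheye: a pixel r from the principal point sees the ray r / f radians off the axis. A picture is of the moment at which its call begins: read the wrist's pose just before it. calibration takes no time and is no camera call.
- r.hand_in(): hands the job in, once; it reports no verdict.
The state is a dict: "time_s": time; "qpos": joint angles; "qd": joint speeds; "joint_efforts": joint torques, N m; "position": TCP position; "tool_rot": TCP orientation; "ft_force": force on the tool from outside, world axes, zero at the start; "moment": the same for the moment, N m; "finger_gap": opening from 0.0 (shut) to 1.0 (fully open).
Only numpy, scipy, OpenCV 4.12 (cv2) and the standard library are available. Lean on these libraries where they do the work, as an engineer would, in place of code of your own. Each camera call takes 0.05 s, during which the arm holds its last target.

## Working session

There is one attempt and no reset: what is moved stays moved. The work goes in short steps, Python scripts to look and compute and a tool call to move; the robot and the scene stay as the last step left them, time stands still between calls to the robot, and variables do not carry over. Pictures are saved under pics/ and viewed, and the job is handed in when it is done.

Besides the shell and the picture viewer there is one more tool, called after "Emit:" by a JSON object that holds its "op" and its "data". arm_command: Moves the arm, as the interface text tells. Its arguments: {"type":"object","properties":{"rows":{"type":"array","items":{"type":"array","items":{"type":"array","items":{"type":"number"}}}},"grip":{"type":"number"},"grip_force":{"type":"number"}},"required":["rows"]}

```bash
ls; mkdir -p pics; python3 - <<'E'
from bench import r
import cv2,numpy as np
print(r.get_obs()); print(r.pinch_z)
for n in ["side","top","wrist"]:
    print(n,r.calibration(n))
    cv2.imwrite(f"pics/{n}0.png",r.camera(n)[...,::-1])
E
```

```text
pics
{'time_s': 0.0, 'qpos': array([ 1.07630378e+00,  9.18221326e-02,  1.23188342e+00, -3.92197795e-05,
        1.81982419e+00, -5.66864496e-02]), 'qd': array([ 0.00128429, -0.00134147,  0.00024841, -0.00043089,  0.00132472,
        0.0008625 ]), 'joint_efforts': array([-2.27271987e-03, -4.46456444e+01, -4.06437886e+01,  6.95956126e-02,
        2.93441559e-02, -8.48268382e-05]), 'position': array([254.21272287, 543.09852957, 201.13032388]), 'tool_rot': array([ 0.59605795, -0.37983154,  0.59724038,  0.37913963]), 'ft_force': array([ 0.20084333,  0.75101896, -0.07163604]), 'moment': array([-0.01022477,  0.02455738, -0.00422989]), 'finger_gap': 1.00427864269963}
18.700000000000003
side {'vertical_fov': 54.32170119468222, 'cx': 280.9400633007505, 'cy': 207.47389043623352, 'R': array([[-0.99636978, -0.08309128,  0.01852312],
       [-0.07210024,  0.70795293, -0.70256972],
       [ 0.04526392, -0.70135476, -0.7113738 ]]), 't': array([ 460.28744285,   79.27379385, 1068.93214727])}
top {'vertical_fov': 44.63446902101742, 'cx': 275.7526557026959, 'cy': 209.56424012225665, 'R': array([[-0.0165054 , -0.99966998, -0.01968525],
       [-0.99791688,  0.01769808, -0.06203774],
       [ 0.06236566,  0.01862028, -0.99787966]]), 't': array([  17.99366606,  457.42243982, 1419.25210342])}
wrist {'vertical_fov': 65.70646984690485, 'cx': 278.0297983472955, 'cy': 206.41038396248138, 'hand_eye': array([[ 1.20938284e-03, -2.98732375e-01,  9.54336160e-01,
        -1.83167131e+02],
       [ 3.27421007e-04, -9.54336688e-01, -2.98732955e-01,
         8.08989259e+01],
       [ 9.99999215e-01,  6.73752214e-04, -1.05634715e-03,
        -8.73067947e-02],
       [ 0.00000000e+00,  0.00000000e+00,  0.00000000e+00,
         1.00000000e+00]])}
```

View pics/top0.png

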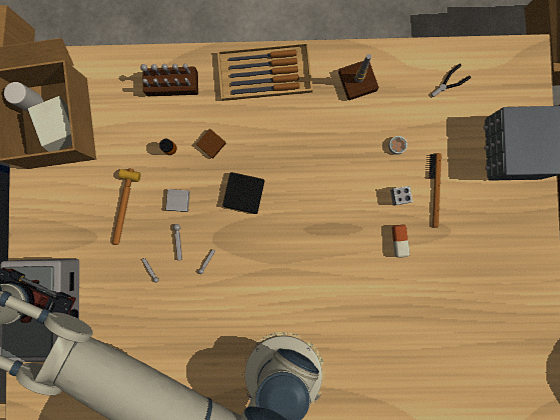

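View pics/side0.png

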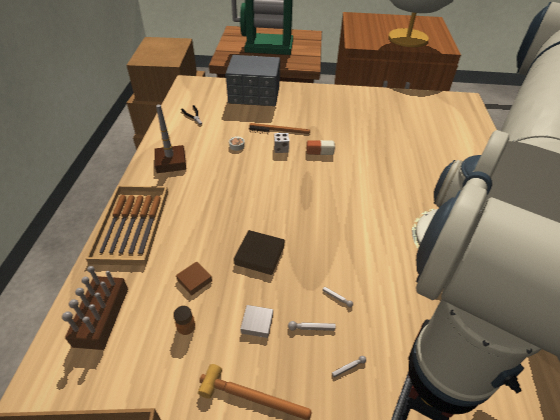

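View pics/wrist0.png

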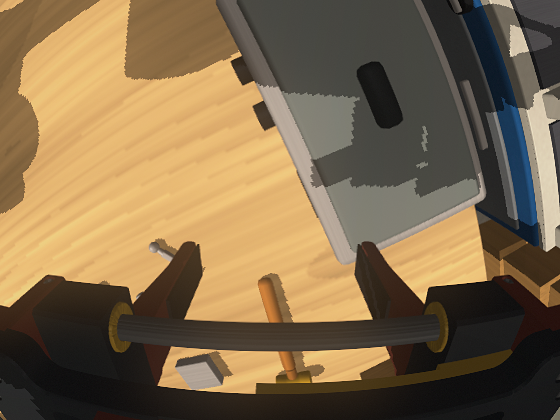

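```bash
cat > h.py <<'E'
import numpy as np,cv2
from scipy.spatial.transform import Rotation as Ro
from bench import r
def cal(n):
    c=r.calibration(n); f=210/np.tan(np.radians(c["vertical_fov"]/2)); return c,f
def rot(q): return Ro.from_quat([q[1],q[2],q[3],q[0]])
def pix2w(n,uv,z,obs=None):
    """pixel(s) to world point at height z"""
    c,f=cal(n); uv=np.atleast_2d(uv).astype(float)
    d=(uv-[c["cx"],c["cy"]])/f
    if n=="wrist":
        th=np.linalg.norm(d,axis=1,keepdims=True)
        v=np.hstack([np.sin(th)*d/np.maximum(th,1e-9),np.cos(th)])
        H=c["hand_eye"]; T=rot(obs["tool_rot"]).as_matrix()
        v=v@H[:3,:3].T@T.T; o=obs["position"]+T@H[:3,3]
    else:
        v=np.hstack([d,np.ones((len(d),1))])@c["R"]; o=-c["R"].T@c["t"]
    return o+v*((z-o[2])/v[:,2:3])
def w2pix(n,X,obs=None):
    c,f=cal(n); X=np.atleast_2d(X).astype(float)
    if n=="wrist":
        H=c["hand_eye"]; T=rot(obs["tool_rot"]).as_matrix()
        p=((X-obs["position"])@T-H[:3,3])@H[:3,:3]
        rr=np.linalg.norm(p[:,:2],axis=1,keepdims=True); th=np.arctan2(rr,p[:,2:3])
        return p[:,:2]/np.maximum(rr,1e-9)*th*f+[c["cx"],c["cy"]]
    p=X@c["R"].T+c["t"]; return p[:,:2]/p[:,2:]*f+[c["cx"],c["cy"]]
def crop(src,x,y,w,h,k,out,mark=None):
    im=cv2.imread(src)[y:y+h,x:x+w]; im=cv2.resize(im,None,fx=k,fy=k,interpolation=cv2.INTER_CUBIC)
    for u,v in ([] if mark is None else mark):
        cv2.circle(im,(int((u-x+.5)*k),int((v-y+.5)*k)),3,(0,255,0),1)
    cv2.imwrite(out,im)
E
python3 - <<'E'
from h import *
crop("pics/top0.png",100,120,180,170,4.4 if 0 else 3.5,"pics/c1.png")
crop("pics/top0.png",360,120,100,145,4,"pics/c2.png")
E
```

```text
(no output)
```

View pics/c1.png

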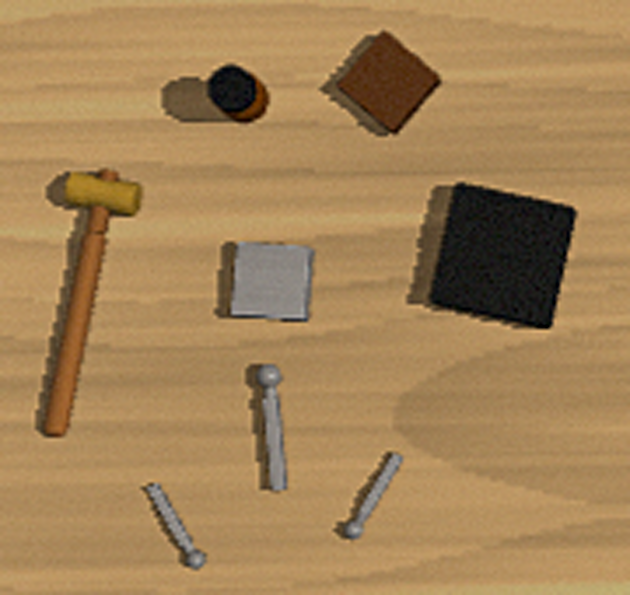

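View pics/c2.png

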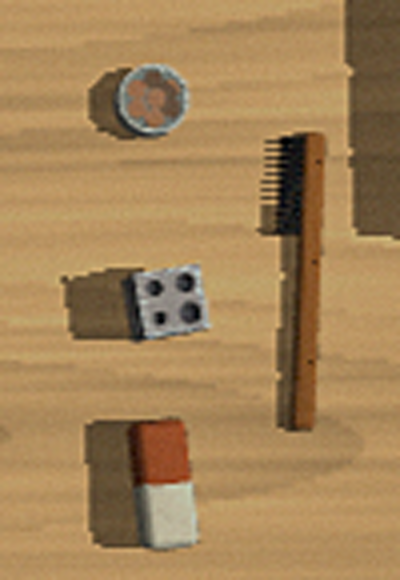

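```bash
python3 - <<'E'
from h import *
im=cv2.imread("pics/top0.png"); hsv=cv2.cvtColor(im,cv2.COLOR_BGR2HSV)
def seg(box,f,z,name):
    x,y,w,h=box; m=f(hsv[y:y+h,x:x+w].astype(int)).astype(np.uint8)
    n,l,s,c=cv2.connectedComponentsWithStats(m); i=1+np.argmax(s[1:,4])
    pts=np.argwhere(l==i)[:,::-1]+[x,y]
    P=pix2w("top",pts,z)[:,:2]
    R=cv2.minAreaRect(P.astype(np.float32))
    print(name,s[i,4],"cen",P.mean(0).round(1),"rect",np.round(R[0],1),np.round(R[1],1),round(R[2],1))
seg((215,165,60,55),lambda a:a[...,2]<50,25,"pad")
seg((165,185,28,28),lambda a:(a[...,1]<60)&(a[...,2]>110),20,"block")
seg((388,182,30,26),lambda a:(a[...,1]<70),45,"dome")
seg((385,133,26,24),lambda a:(a[...,1]<60)&(a[...,2]>60)|(a[...,0]<12),20,"tin")
def p(u,v): return (100+u/3.5-.5+.14,120+v/3.5-.5+.14)
for nm,a,z in [("punch ball",p(268,377),10),("punch tail",p(276,489),12),("mal headL",p(66,191),14),("mal headR",p(141,197),14),("mal end",p(56,433),16),("mal neck",p(103,200),16),("jar",p(234,87),58)]:
    print(nm,pix2w("top",a,z).round(1))
E
```

```text
pad 1257 cen [505.5 100.3] rect [505.6 100.3] [99.3 99.2] 76.8
block 436 cen [490.2 286.7] rect [490.2 285.8] [61.  58.4] 84.1
dome 316 cen [ 489.3 -333.7] rect [ 489.4 -333.5] [45.5 53.7] 8.5
tin 128 cen [ 635. -334.] rect [ 635.2 -335.4] [47.5 47.9] 43.2
punch ball [[412.7 291.3  10. ]]
punch tail [[323.  284.9  12. ]]
mal headL [[565.9 453.9  14. ]]
mal headR [[559.9 392.9  14. ]]
mal end [[370.6 460.8  16. ]]
mal neck [[557.7 423.2  16. ]]
jar [[639.5 306.9  58. ]]
```

```bash
cat >> h.py <<'E'
def tgt(yaw,pitch=0,ref=None):
    """tool down, jaw axis z along horizontal direction at world angle yaw(deg) from +y; two solutions, nearest to current"""
    best=None; R0=rot(r.get_obs()["tool_rot"])
    for s in (1,-1):
        a=np.radians(yaw); z=s*np.array([-np.sin(a),np.cos(a),0]); x=np.array([0,0,-1.])
        fw=np.array([np.cos(a),np.sin(a),0]); p=np.radians(pitch)
        x=-np.cos(p)*np.array([0,0,1.])+np.sin(p)*fw   # pitch>0: body leans back toward robot
        y=np.cross(z,x); R=Ro.from_matrix(np.c_[x,y,z])
        d=(R0.inv()*R).magnitude()
        if best is None or d<best[0]: best=(d,R)
    return best[1]
def goto(pos,yaw,pitch=0):
    o=r.get_obs(); R0=rot(o["tool_rot"]); R=tgt(yaw,pitch)
    d=R0.inv().apply(np.array(pos)-o["position"]); w=(R0.inv()*R).as_rotvec()
    print("t",o["time_s"],"pos",o["position"].round(1),"-> shift",d.round(1),"rot",w.round(4),"rows",np.ceil(max(np.linalg.norm(d)/41.7,np.linalg.norm(w)/.125)),"q",o["qpos"].round(2),"gap",round(o["finger_gap"],3),"F",o["ft_force"].round(1))
def snap(n,out):
    o=r.get_obs(); im=r.camera(n)[...,::-1]; cv2.imwrite("pics/"+out+".png",im); np.save("pics/"+out+".npy",np.r_[o["position"],o["tool_rot"]]); return o,im
E
python3 - <<'E'
from h import *
o=r.get_obs(); print(rot(o["tool_rot"]).as_matrix().round(3))
goto([460,286,200],-6)
E
```

```text
[[-0.001 -0.906  0.424]
 [-0.001  0.424  0.906]
 [-1.     0.    -0.002]]
t 0.15 pos [254.2 543.2 201.4] -> shift [   1.6 -295.4 -145.7] rot [-3.331e-01 -1.500e-03 -3.000e-04] rows 8.0 q [ 1.08  0.09  1.23  0.    1.82 -0.06] gap 1.0 F [-0.4  0.5  0.1]
```

Emit:
{"op": "arm_command", "data": {"rows": [[[0, -180, -90, -0.3, 0, 0], [0, -180, -90, -0.3, 0, 0], [0, -180, -90, -0.3, 0, 0], [0, -180, -90, -0.3, 0, 0], [0, -180, -90, -0.3, 0, 0]]]}}

```text
time_s: 0.57
position: [380.1, 383.7, 201.9]
tool_rot: [0.533, -0.465, 0.533, 0.464]
ft_force: [0.6, 0.2, -0.4]
finger_gap: 1.004
```

```bash
python3 -c "
from h import *
goto([460,286,200],-6)"
```

```text
t 0.5667 pos [380.1 383.7 201.9] -> shift [  2.  -92.6 -85.9] rot [-0.0326 -0.0005 -0.0001] rows 4.0 q [ 0.73 -0.07  1.39 -0.    1.82 -0.71] gap 1.004 F [ 0.6  0.2 -0.4]
```

Emit:
{"op": "arm_command", "data": {"rows": [[[0, -93, -86, -0.033, 0, 0], [0, -93, -86, -0.033, 0, 0], [0, -93, -86, -0.033, 0, 0], [0, -93, -86, -0.033, 0, 0], [0, -93, -86, -0.033, 0, 0]]]}}

```text
time_s: 0.98
position: [460.6, 285.7, 201.7]
tool_rot: [0.526, -0.472, 0.527, 0.472]
ft_force: [-1.2, 0.2, -0.1]
finger_gap: 0.999
```

```bash
python3 -c "
from h import *
goto([490,286,100],-6)
snap('wrist','w1')"
```

```text
t 0.9833 pos [460.6 285.7 201.7] -> shift [101.7 -29.2   3.5] rot [-0.0045 -0.0005 -0.0007] rows 3.0 q [ 0.49 -0.06  1.39 -0.    1.82 -0.97] gap 0.999 F [-1.2  0.2 -0.1]
```

View pics/w1.png

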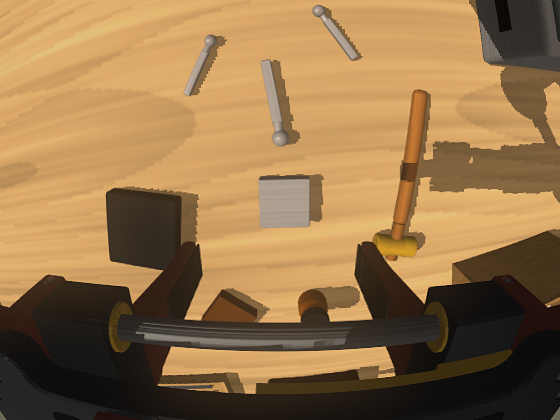

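```bash
cat >> h.py <<'E'
def ld(out):
    a=np.load("pics/"+out+".npy"); return {"position":a[:3],"tool_rot":a[3:]},cv2.imread("pics/"+out+".png")
def segw(out,box,f,z,name,cam="wrist",off=0):
    o,im=ld(out); hsv=cv2.cvtColor(im,cv2.COLOR_BGR2HSV); x,y,w,h=box
    m=f(hsv[y:y+h,x:x+w].astype(int)).astype(np.uint8)
    n,l,s,c=cv2.connectedComponentsWithStats(m); i=1+np.argmax(s[1:,4])
    pts=np.argwhere(l==i)[:,::-1]+[x,y]; P=pix2w(cam,pts,z,o)[:,:2]
    R=cv2.minAreaRect(P.astype(np.float32))
    print(name,s[i,4],"cen",P.mean(0).round(1),"rect",np.round(R[0],1),np.round(R[1],1),round(R[2],1)); return P
E
python3 - <<'E'
from h import *
segw("w1",(95,178,100,100),lambda a:a[...,2]<62,25,"pad")
segw("w1",(250,165,65,70),lambda a:(a[...,1]<60)&(a[...,2]>140),20,"block")
crop("pics/w1.png",90,165,240,120,3.3,"pics/c3.png")
crop("pics/w1.png",240,50,200,220,2.7,"pics/c4.png")
E
```

```text
pad 5128 cen [513.8 120.1] rect [513.3 114.5] [122.7 116.3] 76.1
block 2336 cen [489.8 288.4] rect [490.5 288.1] [57.2 58.4] 85.3
```

View pics/c3.png

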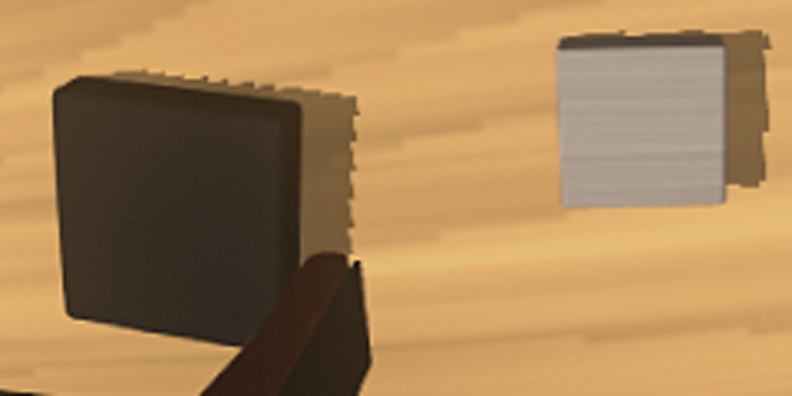

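View pics/c4.png

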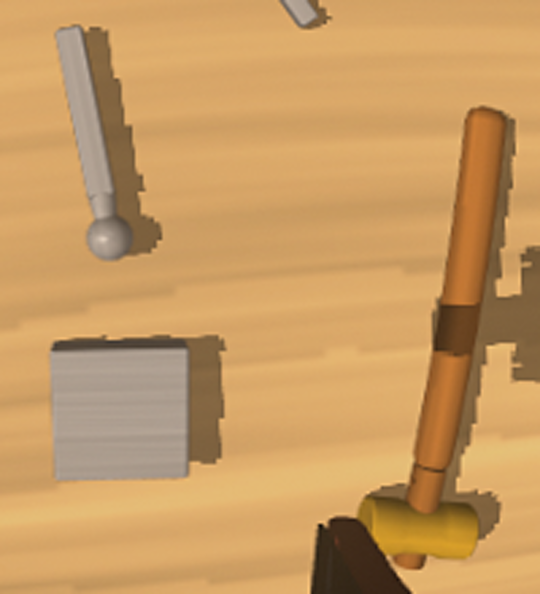

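```bash
python3 -c "
from h import *
goto([490,288,4],-5.3)"
```

```text
t 1.0333 pos [459.7 287.1 201.8] -> shift [197.8 -30.2   4.1] rot [-0.0144  0.     -0.0009] rows 5.0 q [ 0.5  -0.06  1.39  0.    1.82 -0.97] gap 0.997 F [0.6 0.9 1.6]
```

Emit:
{"op": "arm_command", "data": {"rows": [[[40, -30, 3, -0.012, 0, 0], [80, -30, 3, -0.012, 0, 0], [120, -30, 3, -0.012, 0, 0], [150, -30, 3, -0.012, 0, 0], [160, -30, 3, -0.012, 0, 0]]]}}

```text
time_s: 1.45
position: [485.2, 287.4, 35.1]
tool_rot: [0.519, -0.476, 0.526, 0.478]
ft_force: [-1.1, -0.8, -0.8]
finger_gap: 1.003
```

```bash
python3 -c "
from h import *
goto([490,288,4],-5.3)
snap('wrist','w2')"
```

```text
t 1.45 pos [485.2 287.4  35.1] -> shift [31.  -5.   1.1] rot [ 0.0021 -0.0052 -0.0092] rows 1.0 q [ 0.47  0.04  1.58  0.    1.53 -1.01] gap 1.003 F [-1.1 -0.8 -0.8]
```

View pics/w2.png

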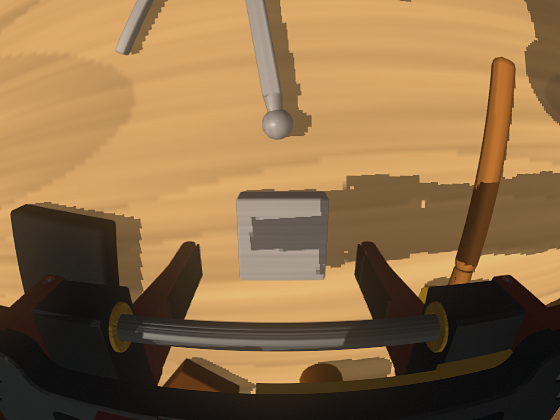

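Emit:
{"op": "arm_command", "data": {"rows": [[[10, 0, 0, 0, 0, 0], [10, 0, 0, 0, 0, 0], [10, 0, 0, 0, 0, 0]]]}}

```text
time_s: 1.75
position: [490.5, 288.6, 34.6]
tool_rot: [0.524, -0.477, 0.521, 0.476]
ft_force: [0.8, -0.3, 0.6]
finger_gap: 0.999
```

```bash
python3 -c "
from h import *
goto([490,288,4],-5.3)
o,_=snap('wrist','w3');
segw('w3',(230,180,110,110),lambda a:(a[...,1]<60)&(a[...,2]>60),20,'block')"
```

```text
t 1.75 pos [490.5 288.6  34.6] -> shift [30.6  0.6 -0.7] rot [0.0005 0.0019 0.0028] rows 1.0 q [ 0.47  0.04  1.58  0.    1.52 -1.01] gap 0.999 F [ 0.8 -0.3  0.6]
block 7441 cen [488.6 288.9] rect [489.5 289. ] [59.3 60.6] 84.8
```

View pics/w3.png

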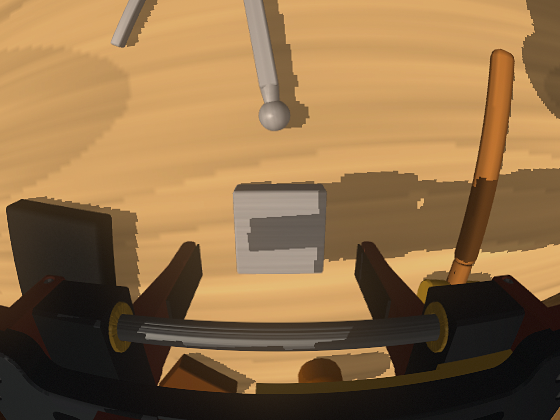

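Emit:
{"op": "arm_command", "data": {"rows": [[[15, 0.5, 0, 0, 0, 0], [28, 0.5, 0, 0, 0, 0], [31, 0.5, 0, 0, 0, 0], [31, 0.5, 0, 0, 0, 0], [31, 0.5, 0, 0, 0, 0]]]}}

```text
time_s: 2.22
position: [489.3, 287.5, 1.6]
tool_rot: [0.523, -0.476, 0.523, 0.476]
ft_force: [-0.1, 1.1, -0.2]
finger_gap: 1.002
```

Emit:
{"op": "arm_command", "data": {"rows": [[[0, 0, 0, 0, 0, 0], [0, 0, 0, 0, 0, 0], [0, 0, 0, 0, 0, 0], [0, 0, 0, 0, 0, 0], [0, 0, 0, 0, 0, 0]]], "grip": 1, "grip_force": 40}}

```text
time_s: 2.63
position: [489.3, 287.6, 1.5]
tool_rot: [0.523, -0.476, 0.523, 0.476]
ft_force: [-0.5, 0.2, 0.0]
finger_gap: 0.663
```

Emit:
{"op": "arm_command", "data": {"rows": [[[0, 0, 0, 0, 0, 0], [0, 0, 0, 0, 0, 0], [0, 0, 0, 0, 0, 0]]]}}

```text
time_s: 2.88
position: [489.2, 287.5, 1.3]
tool_rot: [0.523, -0.476, 0.523, 0.476]
ft_force: [0.3, -0.1, 0.1]
finger_gap: 0.431
```

```bash
python3 -c "
from h import *
goto([490,288,4],-5.3)
o,_=snap('wrist','w4');snap('top','t4');
crop('pics/t4.png',100,120,180,170,3.5,'pics/c5.png')"
```

```text
t 2.8833 pos [489.2 287.5   1.3] -> shift [-2.7 -0.8  0.5] rot [-0.0003 -0.      0.    ] rows 1.0 q [ 0.47  0.06  1.62 -0.    1.46 -1.01] gap 0.431 F [ 0.3 -0.1  0.1]
```

View pics/w4.png

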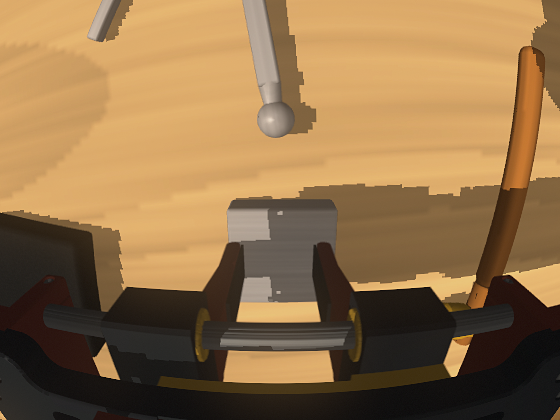

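View pics/c5.png

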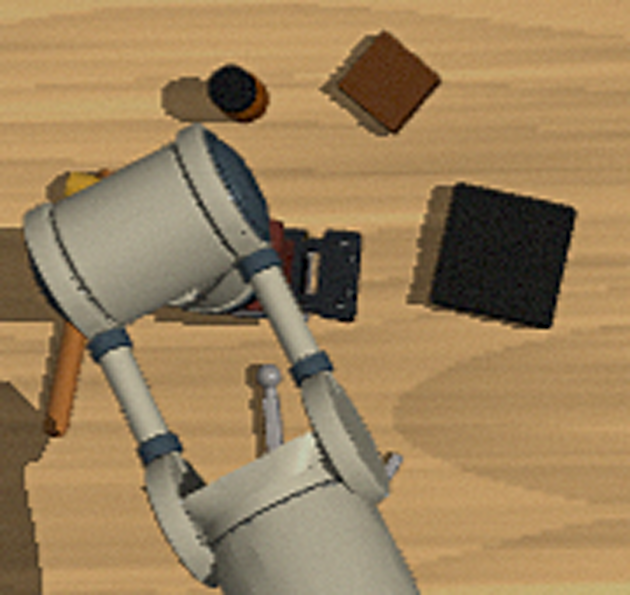

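```bash
python3 -c "
from h import *
print(r.pinch_z,[a for a in dir(r) if a[0]!='_'])
o,_=ld('w4'); print(w2pix('wrist',o['position'],o))
crop('pics/w4.png',150,180,260,190,3,'pics/c6.png')"
```

```text
18.700000000000003 ['PlanningError', 'calibration', 'camera', 'get_obs', 'hand_in', 'pinch_z']
[[279.23001517 243.31077085]]
```

View pics/c6.png

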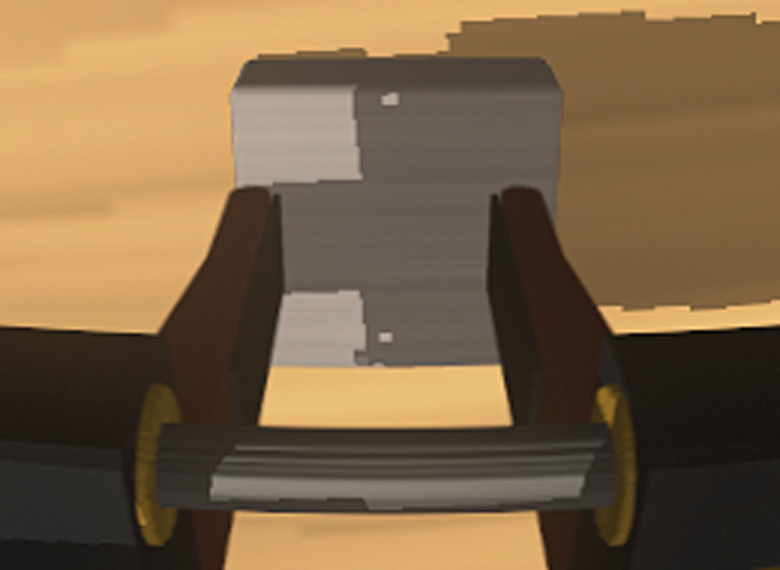

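Emit:
{"op": "arm_command", "data": {"rows": [[[0, 0, 0, 0, 0, 0], [0, 0, 0, 0, 0, 0], [0, 0, 0, 0, 0, 0], [0, 0, 0, 0, 0, 0], [0, 0, 0, 0, 0, 0]]], "grip": -1}}

```text
time_s: 3.4
position: [489.2, 287.5, 1.2]
tool_rot: [0.523, -0.476, 0.523, 0.476]
ft_force: [0.1, 0.0, 0.5]
finger_gap: 0.679
```

Emit:
{"op": "arm_command", "data": {"rows": [[[0, 0, 0, 0, 0, 0], [0, 0, 0, 0, 0, 0]]]}}

```text
time_s: 3.57
position: [489.2, 287.5, 1.2]
tool_rot: [0.523, -0.476, 0.523, 0.476]
ft_force: [0.4, -0.2, -0.1]
finger_gap: 0.833
```

```bash
python3 -c "
from h import *
goto([490,288,-10],-5.3)
o,_=snap('side','s5')
print(w2pix('side',[o['position'],o['position']+[0,0,20]]))
crop('pics/s5.png',180,250,200,150,4,'pics/c7.png')"
```

```text
t 3.5667 pos [489.2 287.5   1.2] -> shift [11.2 -0.8  0.5] rot [-0.0003 -0.     -0.    ] rows 1.0 q [ 0.47  0.06  1.62 -0.    1.46 -1.01] gap 0.833 F [ 0.4 -0.2 -0.1]
[[257.44815033 321.11448906]
 [257.23930126 316.38566278]]
```

View pics/c7.png

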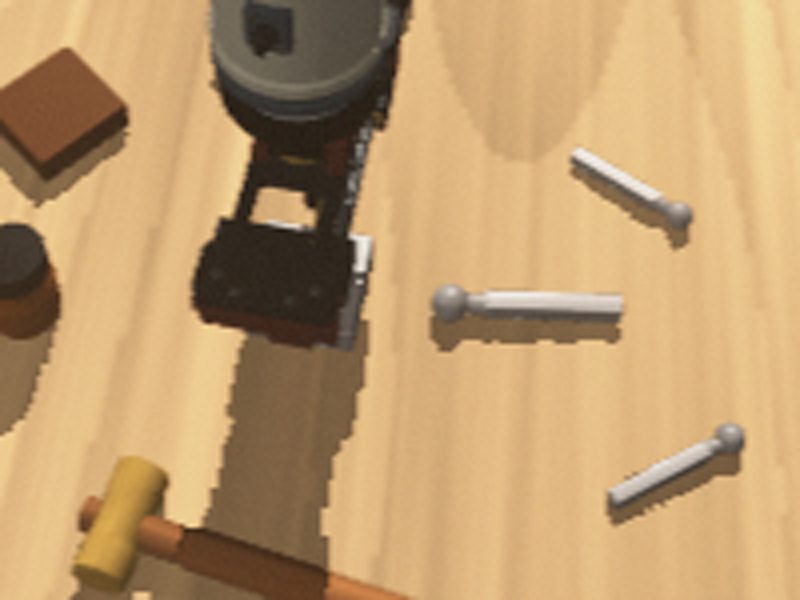

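Emit:
{"op": "arm_command", "data": {"rows": [[[0, 0, 0, 0, 0, 0], [0, 0, 0, 0, 0, 0], [2, 0, 0, 0, 0, 0], [4, 0, 0, 0, 0, 0], [4, 0, 0, 0, 0, 0]]]}}

```text
time_s: 4.03
position: [488.9, 287.4, -3.5]
tool_rot: [0.522, -0.476, 0.523, 0.476]
ft_force: [0.0, -0.3, 0.1]
finger_gap: 0.998
```

Emit:
{"op": "arm_command", "data": {"rows": [[[2, 0, 0, 0, 0, 0], [4, 0, 0, 0, 0, 0], [4, 0, 0, 0, 0, 0]]]}}

```text
time_s: 4.28
position: [488.9, 287.4, -7.4]
tool_rot: [0.522, -0.476, 0.523, 0.476]
ft_force: [0.1, 0.6, -0.2]
finger_gap: 1.001
```

Emit:
{"op": "arm_command", "data": {"rows": [[[3, 0, 0, 0, 0, 0], [5, 0, 0, 0, 0, 0], [5, 0, 0, 0, 0, 0]]]}}

```text
time_s: 4.53
position: [488.8, 287.4, -12.5]
tool_rot: [0.522, -0.476, 0.523, 0.476]
ft_force: [-0.5, -0.0, 0.6]
finger_gap: 1.002
```

```bash
python3 -c "
from h import *
goto([490,288,-10],-5.3)
o,_=snap('wrist','w6')
crop('pics/w6.png',150,180,260,190,3,'pics/c8.png')"
```

```text
t 4.5333 pos [488.8 287.4 -12.5] -> shift [-2.5 -1.1  0.7] rot [-0.0003 -0.0005 -0.0009] rows 1.0 q [ 0.47  0.07  1.64 -0.    1.44 -1.01] gap 1.002 F [-0.5 -0.   0.6]
```

View pics/c8.png

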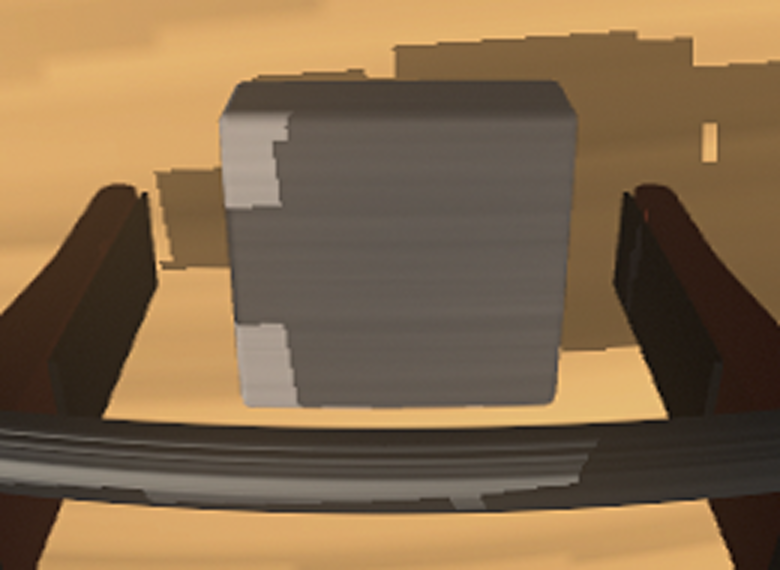

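Emit:
{"op": "arm_command", "data": {"rows": [[[3, 0, 0, 0, 0, 0], [3, 0, 0, 0, 0, 0], [3, 0, 0, 0, 0, 0], [3, 0, 0, 0, 0, 0], [3, 0, 0, 0, 0, 0]]], "grip": 1}}

```text
time_s: 5.0
position: [489.3, 287.9, -14.7]
tool_rot: [0.523, -0.476, 0.522, 0.476]
ft_force: [0.4, 1.5, -1.3]
finger_gap: 0.676
```

Emit:
{"op": "arm_command", "data": {"rows": [[[0, 0, 0, 0, 0, 0], [0, 0, 0, 0, 0, 0], [0, 0, 0, 0, 0, 0]]]}}

```text
time_s: 5.25
position: [489.2, 287.8, -14.7]
tool_rot: [0.523, -0.476, 0.522, 0.476]
ft_force: [1.6, 2.2, -1.1]
finger_gap: 0.681
```

Emit:
{"op": "arm_command", "data": {"rows": [[[-20, 0, 0, 0, 0, 0], [-50, 0, 0, 0, 0, 0], [-80, 0, 0, 0, 0, 0], [-100, 0, 0, 0, 0, 0], [-100, 0, 0, 0, 0, 0]]]}}

```text
time_s: 5.67
position: [491.1, 288.2, 90.0]
tool_rot: [0.525, -0.477, 0.52, 0.475]
ft_force: [1.1, 1.0, -3.6]
finger_gap: 0.68
```

```bash
python3 -c "
from h import *
goto([590,90,140],-13.2)"
```

```text
t 5.6667 pos [491.1 288.2  90. ] -> shift [ -49.9 -117.1 -188. ] rot [0.1374 0.0037 0.0058] rows 6.0 q [ 0.47  0.01  1.51 -0.    1.61 -1.01] gap 0.68 F [ 1.1  1.  -3.6]
```

Emit:
{"op": "arm_command", "data": {"rows": [[[-10, -20, -32, 0.03, 0, 0], [-20, -40, -63, 0.06, 0, 0], [-30, -60, -94, 0.09, 0, 0], [-40, -80, -126, 0.12, 0, 0], [-50, -100, -158, 0.138, 0, 0]]]}}

```text
time_s: 6.08
position: [573.5, 119.1, 132.5]
tool_rot: [0.553, -0.438, 0.556, 0.439]
ft_force: [1.8, 0.2, -4.8]
finger_gap: 0.679
```

Emit:
{"op": "arm_command", "data": {"rows": [[[0, -10, -20, 0, 0, 0], [0, -17, -30, 0, 0, 0], [0, -17, -30, 0, 0, 0], [0, -17, -30, 0, 0, 0], [0, -17, -30, 0, 0, 0]]]}}

```text
time_s: 6.5
position: [582.8, 89.0, 133.5]
tool_rot: [0.553, -0.439, 0.555, 0.44]
ft_force: [-0.1, -0.1, -4.7]
finger_gap: 0.679
```

```bash
python3 -c "
from h import *
goto([505.5,100.3,100],-13.2)
o,_=snap('wrist','w7')"
```

```text
t 6.5 pos [582.8  89.  133.5] -> shift [33.7 77.8 -6.6] rot [ 0.0006 -0.0002 -0.003 ] rows 3.0 q [ 0.09  0.06  1.38  0.    1.7  -1.25] gap 0.679 F [-0.1 -0.1 -4.7]
```

View pics/w7.png

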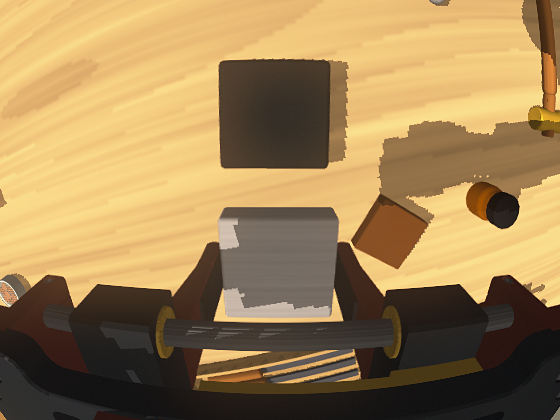

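```bash
python3 - <<'E'
from h import *
P=segw("w7",(205,45,145,135),lambda a:(a[...,2]<100)&(a[...,1]<110),25,"pad")
o,im=ld("w7")
crop("pics/w7.png",205,45,150,135,4,"pics/c9.png")
hb=133.5-(-14.7)
P=segw("w7",(210,200,140,125),lambda a:(a[...,1]<70)&(a[...,2]>75),20+hb,"held")
T=rot(o["tool_rot"]); print(T.inv().apply(np.r_[P.mean(0),20+hb]-o["position"]))
E
```

```text
pad 10751 cen [508.4 103.9] rect [508.1 101.7] [97.1 96.5] 77.4
held 12151 cen [579.1  89.6] rect [581.1  88.8] [59.6 63.9] 76.9
[-34.70644418   3.87997086  -0.22110738]
```

View pics/c9.png

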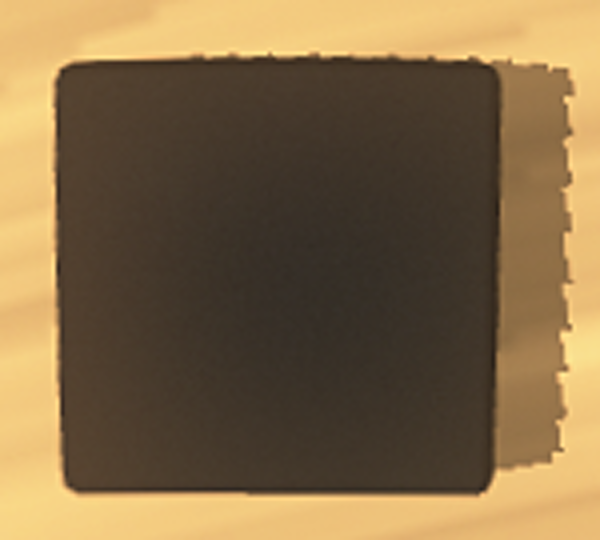

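```bash
python3 - <<'E'
from h import *
o,im=ld("w7")
c=np.array([[56,61],[499,63],[494,494],[65,492]])/4-.375+[205,45]
W=pix2w("wrist",c,25,o)[:,:2]; print(W.round(1),W.mean(0).round(1))
e=np.roll(W,-1,0)-W; print(np.linalg.norm(e,axis=1).round(1),np.degrees(np.arctan2(e[:,1],e[:,0])).round(1))
mid=np.array([[58,280],[498,280],[280,60],[280,493]])/4-.375+[205,45]
M=pix2w("wrist",mid,25,o)[:,:2];print(M.round(1))
c=np.array([[221,219],[336.5,219],[331,316.5],[225.5,315.5]])  # held top
W=pix2w("wrist",c,20+148.2,o)[:,:2]; print(W.round(1),W.mean(0).round(1))
e=np.roll(W,-1,0)-W; print(np.linalg.norm(e,axis=1).round(1),np.degrees(np.arctan2(e[:,1],e[:,0])).round(1))
crop("pics/w7.png",205,195,150,135,4,"pics/c10.png")
E
```

```text
[[447.9  65.6]
 [471.  161. ]
 [567.  139.1]
 [544.   43.3]] [507.5 102.3]
[98.1 98.4 98.5 98.7] [  76.4  -12.8 -103.5  166.9]
[[496.6  54.2]
 [519.2 149.9]
 [460.4 113.8]
 [555.9  91.3]]
[[549.2  67.6]
 [562.  122.7]
 [619.4 110.6]
 [605.2  52.8]] [583.9  88.5]
[56.6 58.6 59.5 57.9] [  76.9  -11.9 -103.8  165.2]
```

View pics/c10.png

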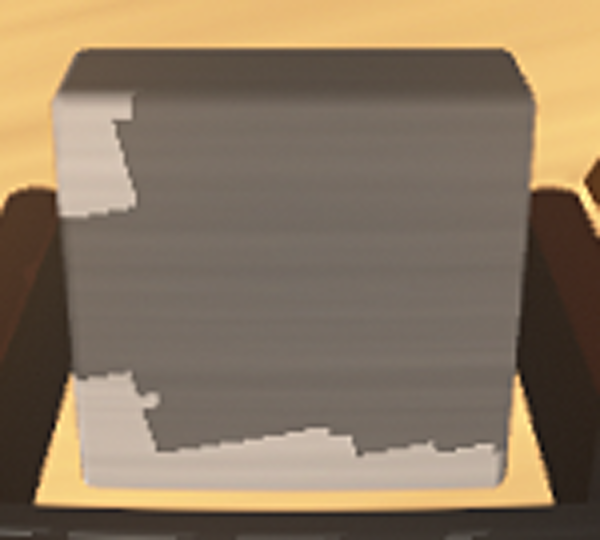

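```bash
python3 - <<'E'
from h import *
o,im=ld("w7"); T=rot(o["tool_rot"])
c=np.array([[55,93],[533,98],[506,486],[84,484]])/4-.375+[205,195]
for z in (164,168,172):
  W=pix2w("wrist",c,z,o); 
  e=np.roll(W,-1,0)-W; print(z,W.mean(0).round(1),np.linalg.norm(e,axis=1).round(1),np.degrees(np.arctan2(e[:,1],e[:,0])).round(1),T.inv().apply(W.mean(0)-o["position"]).round(1))
goto([507,101.7,80],-13)
E
```

```text
164 [586.   87.9 164. ] [60.2 59.9 61.2 60.2] [  76.3  -12.5 -103.4  166.5] [-30.5  -3.2  -0.4]
168 [583.8  88.4 168. ] [58.6 58.3 59.6 58.6] [  76.3  -12.5 -103.4  166.5] [-34.5  -1.   -0.4]
172 [581.7  88.9 172. ] [57.1 56.8 58.  57.1] [  76.3  -12.5 -103.4  166.5] [-38.5   1.2  -0.4]
t 6.55 pos [583.   89.2 134. ] -> shift [54.1 76.7 -5.1] rot [-0.0022 -0.0001 -0.0022] rows 3.0 q [ 0.09  0.06  1.38  0.    1.7  -1.25] gap 0.68 F [ 0.4  0.1 -5.2]
```

Emit:
{"op": "arm_command", "data": {"rows": [[[10, 30, -2, -0.002, 0, 0], [30, 60, -4, -0.002, 0, 0], [60, 77, -5, -0.002, 0, 0], [90, 77, -5, -0.002, 0, 0], [100, 77, -5, -0.002, 0, 0]]]}}

```text
time_s: 6.97
position: [503.8, 101.8, 30.3]
tool_rot: [0.551, -0.439, 0.555, 0.442]
ft_force: [-1.7, -0.4, -5.9]
finger_gap: 0.684
```

Emit:
{"op": "arm_command", "data": {"rows": [[[0, 0, 0, 0, 0, 0], [0, 0, 0, 0, 0, 0], [0, 0, 0, 0, 0, 0]]]}}

```text
time_s: 7.22
position: [509.3, 101.1, 37.6]
tool_rot: [0.555, -0.44, 0.553, 0.439]
ft_force: [0.1, -0.1, -5.0]
finger_gap: 0.679
```

```bash
python3 - <<'E'
from h import *
goto([506.4,101.7,11],-13.2)
o,_=snap('wrist','w8')
E
```

```text
t 7.2167 pos [509.3 101.1  37.6] -> shift [26.6  3.1 -0.1] rot [0.002  0.0012 0.0031] rows 1.0 q [ 0.13 -0.1   1.71  0.    1.52 -1.21] gap 0.679 F [ 0.1 -0.1 -5. ]
```

View pics/w8.png

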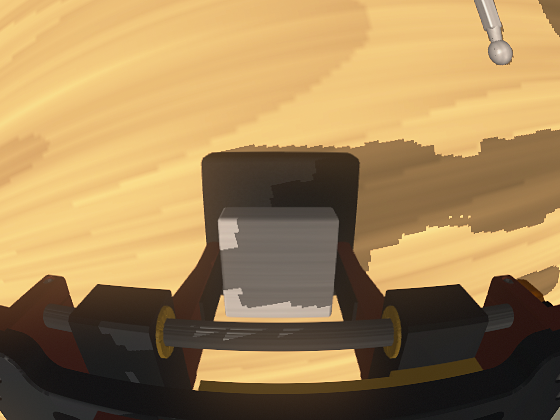

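Emit:
{"op": "arm_command", "data": {"rows": [[[10, 3, 0, 0, 0, 0], [20, 3, 0, 0, 0, 0], [24, 3, 0, 0, 0, 0], [25, 3, 0, 0, 0, 0], [25, 3, 0, 0, 0, 0]]]}}

```text
time_s: 7.68
position: [504.6, 101.2, 10.1]
tool_rot: [0.554, -0.44, 0.554, 0.44]
ft_force: [-1.8, 0.4, -3.2]
finger_gap: 0.679
```

```bash
python3 - <<'E'
from h import *
goto([506.4,101.7,10],-13.2)
o,_=snap('wrist','w9')
crop("pics/w9.png",180,140,200,190,4,"pics/c11.png")
E
```

```text
t 7.6833 pos [504.6 101.2  10.1] -> shift [ 0.1 -1.7  0.9] rot [ 0.0015 -0.0002 -0.0006] rows 1.0 q [ 0.13 -0.09  1.75  0.    1.48 -1.21] gap 0.679 F [-1.8  0.4 -3.2]
```

View pics/c11.png

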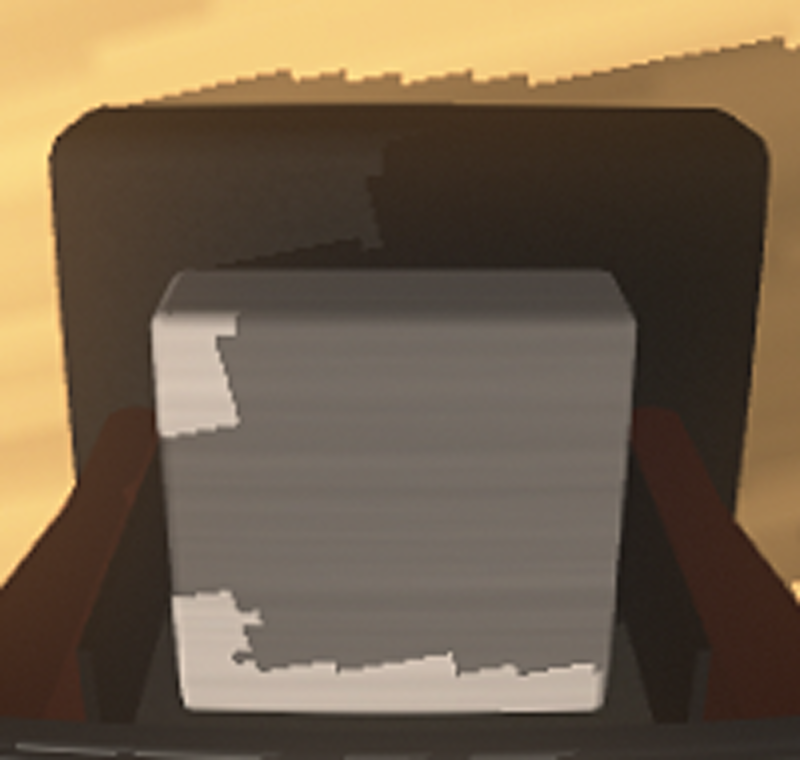

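```bash
cat >> h.py <<'E'
def boxpts(c,yaw,sx,sy,z0,z1,n=12):
    a=np.radians(yaw); X=np.array([np.cos(a),np.sin(a)]);Y=np.array([-np.sin(a),np.cos(a)])
    P=[]
    for z in (z0,z1):
        q=[np.array(c)+i*sx/2*X+j*sy/2*Y for i,j in((1,1),(1,-1),(-1,-1),(-1,1))]
        for k in range(4):
            for t in np.linspace(0,1,n,endpoint=False): P.append(np.r_[q[k]*(1-t)+q[(k+1)%4]*t,z])
    return np.array(P)
E
python3 - <<'E'
from h import *
o,im=ld("w9")
m=np.vstack([w2pix("wrist",boxpts((507,102),-13.2,100,100,0,25),o),w2pix("wrist",boxpts((504.6+.5,101.2),-13.2,60,60,25,45),o)])
crop("pics/w9.png",180,140,200,190,4,"pics/c12.png",m)
E
```

```text
(no output)
```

View pics/c12.png

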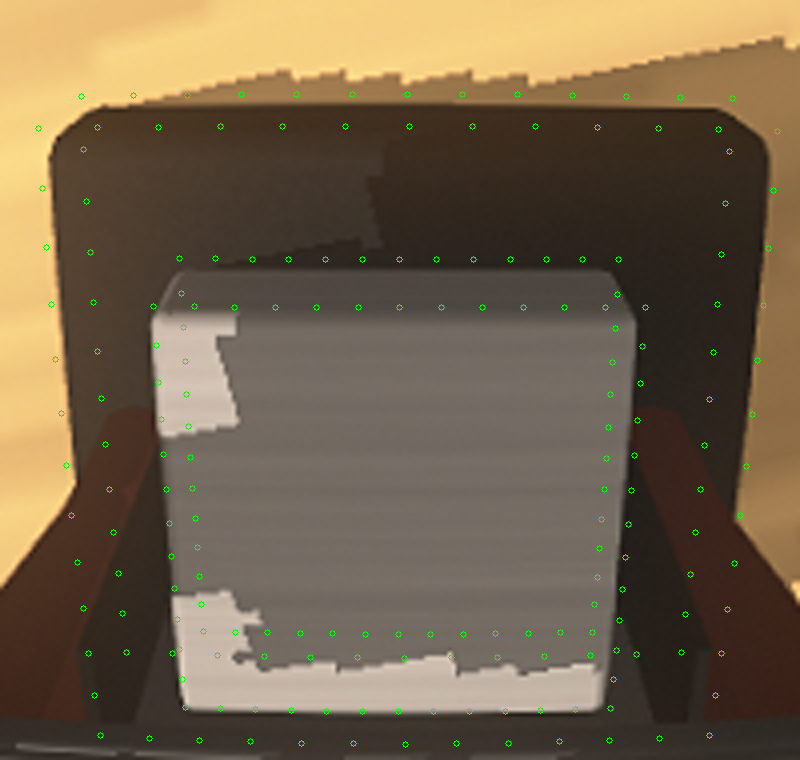

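Emit:
{"op": "arm_command", "data": {"rows": [[[-3, -1, 0.5, 0, 0, 0], [-3, -1.8, 1, 0, 0, 0], [-2, -1.8, 1, 0, 0, 0], [0, -1.8, 1, 0, 0, 0], [0, -1.8, 1, 0, 0, 0]]]}}

```text
time_s: 8.15
position: [507.0, 101.9, 10.1]
tool_rot: [0.554, -0.44, 0.554, 0.44]
ft_force: [0.1, 0.5, -4.1]
finger_gap: 0.679
```

Emit:
{"op": "arm_command", "data": {"rows": [[[0.3, 0, 0, 0, 0, 0], [0.3, 0, 0, 0, 0, 0], [0.3, 0, 0, 0, 0, 0]]]}}

```text
time_s: 8.4
position: [506.9, 101.9, 10.1]
tool_rot: [0.554, -0.44, 0.554, 0.44]
ft_force: [0.4, 0.1, -2.4]
finger_gap: 0.677
```

Emit:
{"op": "arm_command", "data": {"rows": [[[0, 0, 0, 0, 0, 0], [0, 0, 0, 0, 0, 0], [0, 0, 0, 0, 0, 0], [0, 0, 0, 0, 0, 0], [0, 0, 0, 0, 0, 0]]], "grip": -1}}

```text
time_s: 8.82
position: [507.0, 101.9, 10.2]
tool_rot: [0.554, -0.44, 0.554, 0.44]
ft_force: [-0.2, -0.4, 0.1]
finger_gap: 0.99
```

Emit:
{"op": "arm_command", "data": {"rows": [[[-10, 0, 0, 0, 0, 0], [-40, -30, 0, 0, 0, 0], [-80, -70, 0, 0, 0, 0], [-110, -80, 0, 0, 0, 0], [-110, -80, 0, 0, 0, 0]]]}}

```text
time_s: 9.23
position: [589.7, 83.0, 128.3]
tool_rot: [0.557, -0.442, 0.551, 0.437]
ft_force: [1.4, -0.4, 2.5]
finger_gap: 1.0
```

Emit:
{"op": "arm_command", "data": {"rows": [[[0, 0, 0, 0, 0, 0], [0, 0, 0, 0, 0, 0]]]}}

```text
time_s: 9.4
position: [584.6, 83.7, 120.0]
tool_rot: [0.554, -0.44, 0.554, 0.44]
ft_force: [-1.2, 0.2, -0.7]
finger_gap: 0.998
```

```bash
python3 - <<'E'
from h import *
goto([480,-333,110],8)
o,_=snap('wrist','w10')
m=np.vstack([w2pix("wrist",boxpts((507,102),-13.2,100,100,0,25),o),w2pix("wrist",boxpts((507,102),-13.2,60,60,25,45),o)])
crop("pics/w10.png",190,35,200,150,4,"pics/c13.png",m)
E
```

```text
t 9.4 pos [584.6  83.7 120. ] -> shift [  10.     7.3 -429.6] rot [-3.686e-01  1.000e-04  0.000e+00] rows 11.0 q [ 0.08  0.06  1.4   0.    1.67 -1.26] gap 0.998 F [-1.2  0.2 -0.7]
```

View pics/c13.png

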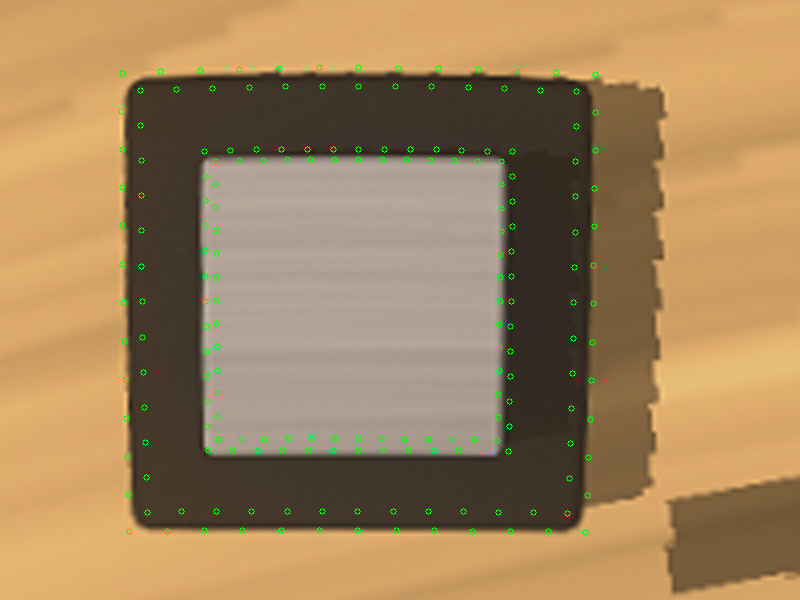

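Emit:
{"op": "arm_command", "data": {"rows": [[[0, 5, -41, -0.06, 0, 0], [0, 5, -82, -0.12, 0, 0], [0, 5, -123, -0.18, 0, 0], [0, 5, -164, -0.24, 0, 0], [0, 5, -205, -0.3, 0, 0]]]}}

```text
time_s: 9.87
position: [531.0, -115.5, 117.8]
tool_rot: [0.48, -0.517, 0.481, 0.52]
ft_force: [1.2, -0.9, 0.1]
finger_gap: 1.003
```

```bash
python3 - <<'E'
from h import *
goto([490,-333,130],8)
E
```

```text
t 9.8667 pos [ 531.  -115.5  117.8] -> shift [ -12.3   57.3 -213.8] rot [-0.0642  0.0013 -0.0031] rows 6.0 q [-0.28 -0.06  1.53  0.    1.67 -1.92] gap 1.003 F [ 1.2 -0.9  0.1]
```

Emit:
{"op": "arm_command", "data": {"rows": [[[-3, 2, -41, -0.06, 0, 0], [-6, 2, -82, -0.064, 0, 0], [-12, 2, -123, -0.064, 0, 0], [-12, 2, -164, -0.064, 0, 0], [-12, 2, -200, -0.064, 0, 0]]]}}

```text
time_s: 10.28
position: [544.1, -315.9, 130.3]
tool_rot: [0.465, -0.532, 0.465, 0.533]
ft_force: [0.9, -0.4, 0.2]
finger_gap: 0.997
```

Emit:
{"op": "arm_command", "data": {"rows": [[[0, 0, -10, 0, 0, 0], [0, 0, -14, 0, 0, 0], [0, 0, -14, 0, 0, 0], [0, 0, -14, 0, 0, 0]]]}}

```text
time_s: 10.62
position: [547.3, -326.5, 131.1]
tool_rot: [0.465, -0.532, 0.465, 0.534]
ft_force: [0.3, -0.6, -0.4]
finger_gap: 0.999
```

```bash
python3 - <<'E'
from h import *
goto([490,-333,50],8)
o,_=snap('wrist','w11')
E
```

```text
t 10.6167 pos [ 547.3 -326.5  131.1] -> shift [81.1 57.5  1.2] rot [-0.0032  0.0018 -0.001 ] rows 3.0 q [-0.59  0.19  1.25  0.    1.71 -2.3 ] gap 0.999 F [ 0.3 -0.6 -0.4]
```

View pics/w11.png

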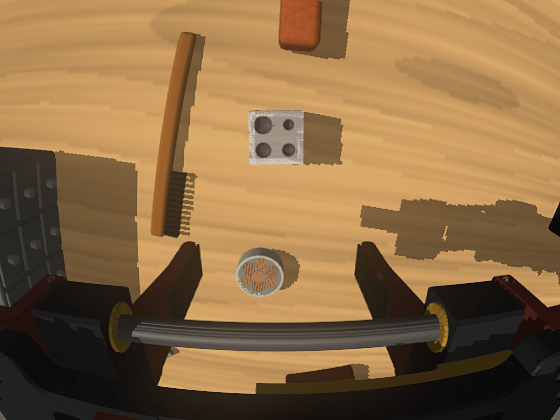

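```bash
python3 - <<'E'
from h import *
o,_=ld("w11")
crop("pics/w11.png",230,95,120,90,6,"pics/c14.png",w2pix("wrist",boxpts((489,-333),8,45,45,45,45),o))
E
```

```text
(no output)
```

View pics/c14.png

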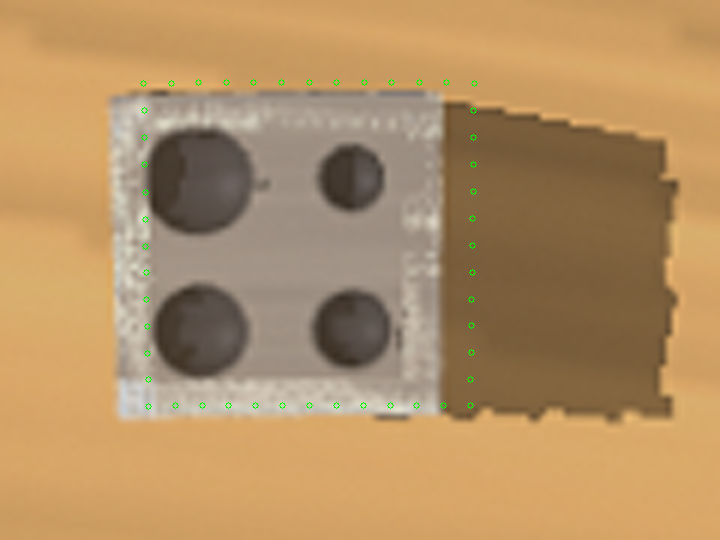

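Emit:
{"op": "arm_command", "data": {"rows": [[[20, 30, -2, -0.008, 0, 0], [45, 57, -3, -0.008, 0, 0], [65, 57, -3, -0.008, 0, 0], [80, 57, -3, -0.008, 0, 0], [80, 57, -3, -0.008, 0, 0]]]}}

```text
time_s: 11.08
position: [489.6, -336.0, 48.0]
tool_rot: [0.463, -0.533, 0.463, 0.537]
ft_force: [-1.0, 0.2, -1.1]
finger_gap: 1.003
```

Emit:
{"op": "arm_command", "data": {"rows": [[[0, 0, 0, 0, 0, 0], [0, 0, 0, 0, 0, 0], [0, 0, 0, 0, 0, 0]]]}}

```text
time_s: 11.33
position: [492.6, -339.0, 54.0]
tool_rot: [-0.463, 0.536, -0.463, -0.534]
ft_force: [0.3, -0.2, 0.5]
finger_gap: 1.006
```

```bash
python3 - <<'E'
from h import *
goto([490.5,-337,-5],8.5)
o,_=snap('wrist','w12')
crop("pics/w12.png",180,150,200,180,4,"pics/c15.png",w2pix("wrist",boxpts((490.5,-337),8.5,45,45,45,45),o))
E
```

```text
t 11.3333 pos [ 492.6 -339.    54. ] -> shift [59.   1.9  2.4] rot [-0.004  -0.0021  0.0021] rows 2.0 q [-0.66  0.1   1.48  0.    1.55 -2.37] gap 1.006 F [ 0.3 -0.2  0.5]
```

View pics/c15.png

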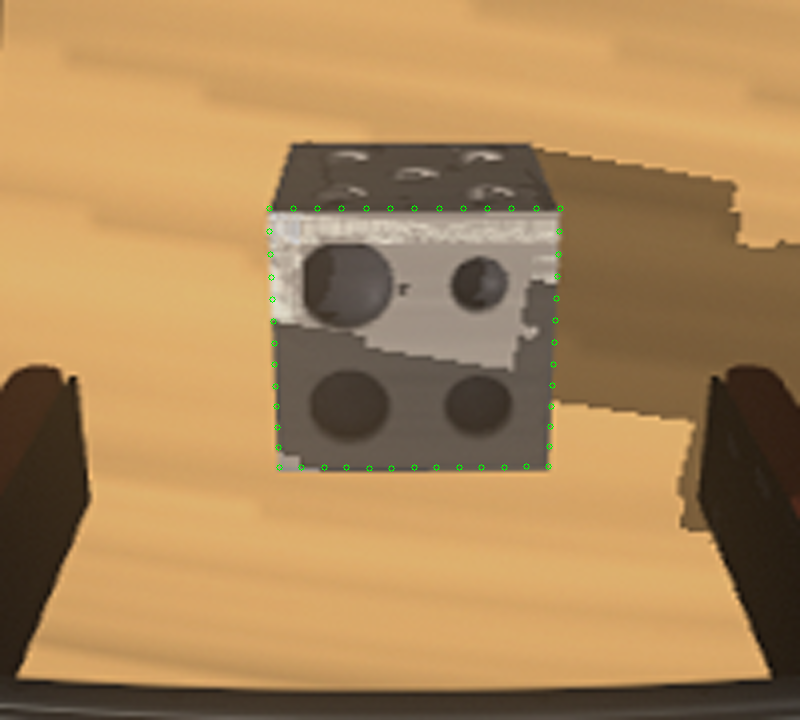

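Emit:
{"op": "arm_command", "data": {"rows": [[[20, 1.9, 2.4, -0.004, 0, 0], [40, 1.9, 2.4, -0.004, 0, 0], [55, 1.9, 2.4, -0.004, 0, 0], [61, 1.9, 2.4, -0.004, 0, 0], [61, 1.9, 2.4, -0.004, 0, 0]]]}}

```text
time_s: 11.8
position: [488.7, -336.3, -10.2]
tool_rot: [0.462, -0.535, 0.462, 0.536]
ft_force: [-0.6, -0.0, 0.8]
finger_gap: 1.0
```

Emit:
{"op": "arm_command", "data": {"rows": [[[0, 0, 0, 0, 0, 0], [0, 0, 0, 0, 0, 0], [0, 0, 0, 0, 0, 0], [0, 0, 0, 0, 0, 0], [0, 0, 0, 0, 0, 0]]], "grip": 1, "grip_force": 45}}

```text
time_s: 12.22
position: [489.5, -337.2, -8.2]
tool_rot: [-0.462, 0.536, -0.462, -0.535]
ft_force: [0.1, 0.0, -0.6]
finger_gap: 0.66
```

Emit:
{"op": "arm_command", "data": {"rows": [[[0, 0, 0, 0, 0, 0], [0, 0, 0, 0, 0, 0], [0, 0, 0, 0, 0, 0], [0, 0, 0, 0, 0, 0]]]}}

```text
time_s: 12.55
position: [489.2, -336.7, -8.8]
tool_rot: [0.462, -0.535, 0.462, 0.535]
ft_force: [-0.7, 1.6, 2.0]
finger_gap: 0.512
```

Emit:
{"op": "arm_command", "data": {"rows": [[[-20, 0, 0, 0, 0, 0], [-50, 0, 0, 0, 0, 0], [-85, 0, 0, 0, 0, 0], [-115, 0, 0, 0, 0, 0], [-130, 0, 0, 0, 0, 0]]]}}

```text
time_s: 12.97
position: [489.7, -337.5, 124.1]
tool_rot: [-0.462, 0.537, -0.462, -0.534]
ft_force: [1.1, -0.5, -5.7]
finger_gap: 0.51
```

```bash
python3 - <<'E'
from h import *
goto([580,84,125],-13.2)
E
```

```text
t 12.9667 pos [ 489.7 -337.5  124.1] -> shift [  -1.6 -151.1  403.7] rot [ 0.3775 -0.0021  0.0025] rows 11.0 q [-0.66  0.07  1.39 -0.    1.68 -2.38] gap 0.51 F [ 1.1 -0.5 -5.7]
```

Emit:
{"op": "arm_command", "data": {"rows": [[[0, -14, 36, 0.06, 0, 0], [0, -28, 72, 0.12, 0, 0], [0, -42, 108, 0.18, 0, 0], [0, -56, 144, 0.24, 0, 0], [0, -70, 180, 0.3, 0, 0]]]}}

```text
time_s: 13.38
position: [531.2, -146.8, 118.9]
tool_rot: [0.537, -0.458, 0.538, 0.46]
ft_force: [1.5, -0.5, -6.9]
finger_gap: 0.511
```

```bash
python3 - <<'E'
from h import *
goto([580,84,125],-13.2)
E
```

```text
t 13.3833 pos [ 531.2 -146.8  118.9] -> shift [ -6.1 -12.3 235.6] rot [ 0.074   0.0003 -0.0031] rows 6.0 q [-0.33 -0.04  1.51 -0.    1.67 -1.75] gap 0.511 F [ 1.5 -0.5 -6.9]
```

Emit:
{"op": "arm_command", "data": {"rows": [[[-6, -4, 36, 0.06, 0, 0], [-6, -8, 72, 0.074, 0, 0], [-6, -12, 108, 0.074, 0, 0], [-6, -12, 144, 0.074, 0, 0], [-6, -12, 180, 0.074, 0, 0]]]}}

```text
time_s: 13.8
position: [570.5, 29.2, 124.8]
tool_rot: [0.552, -0.439, 0.554, 0.441]
ft_force: [0.3, 0.6, -6.4]
finger_gap: 0.507
```

Emit:
{"op": "arm_command", "data": {"rows": [[[0, 0, 30, 0, 0, 0], [0, 0, 45, 0, 0, 0], [0, 0, 45, 0, 0, 0], [0, 0, 45, 0, 0, 0], [0, 0, 45, 0, 0, 0]]]}}

```text
time_s: 14.22
position: [580.9, 70.3, 125.8]
tool_rot: [0.553, -0.44, 0.554, 0.44]
ft_force: [0.8, -0.3, -6.0]
finger_gap: 0.515
```

```bash
python3 - <<'E'
from h import *
goto([506.2,101.8,60],-13.2)
o,_=snap('wrist','w13')
H=o["position"][2]+8.5
m=np.vstack([w2pix("wrist",boxpts((507,102),-13.2,60,60,45,45),o),w2pix("wrist",boxpts((507,102),-13.2,100,100,25,25),o),w2pix("wrist",boxpts(o["position"][:2]+[1.2,0],-13.2,45,45,H+45,H+45),o)])
crop("pics/w13.png",180,30,220,160,3.5,"pics/c16.png",m)
crop("pics/w13.png",180,180,220,160,3.5,"pics/c17.png",m)
E
```

```text
t 14.2167 pos [580.9  70.3 125.8] -> shift [65.9 79.7 14. ] rot [ 0.0029 -0.0015 -0.0017] rows 3.0 q [ 0.06  0.05  1.41 -0.    1.69 -1.28] gap 0.515 F [ 0.8 -0.3 -6. ]
```

View pics/c16.png

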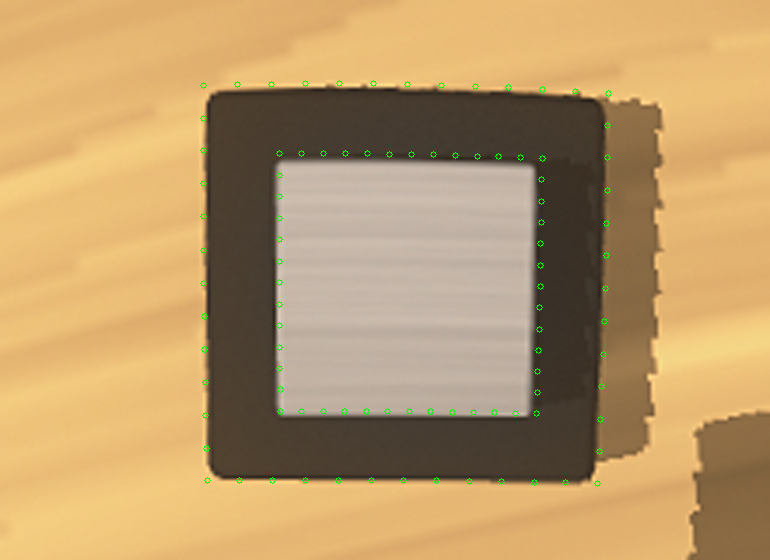

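View pics/c17.png

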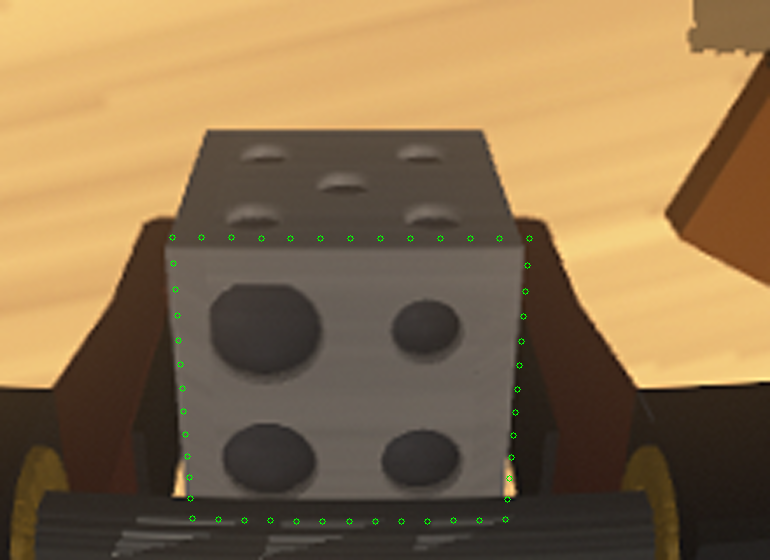

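Emit:
{"op": "arm_command", "data": {"rows": [[[10, 30, 5, 0.003, 0, 0], [25, 60, 10, 0.003, 0, 0], [45, 79, 14, 0.003, 0, 0], [60, 79, 14, 0.003, 0, 0], [60, 79, 14, 0.003, 0, 0]]]}}

```text
time_s: 14.68
position: [504.6, 101.5, 63.1]
tool_rot: [0.552, -0.438, 0.556, 0.44]
ft_force: [0.5, -0.4, -7.4]
finger_gap: 0.507
```

Emit:
{"op": "arm_command", "data": {"rows": [[[0, 0, 0, 0, 0, 0], [0, 0, 0, 0, 0, 0], [0, 0, 0, 0, 0, 0], [0, 0, 0, 0, 0, 0]]]}}

```text
time_s: 15.02
position: [508.8, 102.4, 68.4]
tool_rot: [0.555, -0.44, 0.554, 0.439]
ft_force: [-0.6, 0.2, -6.8]
finger_gap: 0.511
```

```bash
python3 - <<'E'
from h import *
goto([506.4,101.7,37],-13.2)
E
```

```text
t 15.0167 pos [508.8 102.4  68.4] -> shift [31.4  2.2 -1.2] rot [-0.0003  0.0007  0.0023] rows 1.0 q [ 0.13 -0.12  1.67 -0.    1.58 -1.21] gap 0.511 F [-0.6  0.2 -6.8]
```

Emit:
{"op": "arm_command", "data": {"rows": [[[10, 1, -0.5, 0, 0, 0], [20, 1, -0.5, 0, 0, 0], [26, 1, -0.5, 0, 0, 0], [26, 1, -0.5, 0, 0, 0], [26, 1, -0.5, 0, 0, 0]]]}}

```text
time_s: 15.43
position: [505.7, 102.4, 39.7]
tool_rot: [0.553, -0.439, 0.555, 0.44]
ft_force: [-0.0, -0.1, -5.8]
finger_gap: 0.506
```

Emit:
{"op": "arm_command", "data": {"rows": [[[0, 0, 0, 0, 0, 0], [0, 0, 0, 0, 0, 0], [0, 0, 0, 0, 0, 0]]]}}

```text
time_s: 15.68
position: [506.8, 102.6, 41.5]
tool_rot: [0.554, -0.44, 0.554, 0.439]
ft_force: [-0.2, 0.5, -5.6]
finger_gap: 0.507
```

```bash
python3 - <<'E'
from h import *
goto([506.4,101.7,37],-13.2)
o,_=snap('wrist','w14')
H=o["position"][2]+8.5
m=np.vstack([w2pix("wrist",boxpts((507.8,101.2),-13.2,60,60,45,45),o),w2pix("wrist",boxpts((507,102),-13.2,100,100,25,25),o),w2pix("wrist",boxpts(o["position"][:2]+[1.2,0],-13.2,45,45,H,H+45),o)])
crop("pics/w14.png",170,150,220,170,3.6,"pics/c18.png",m)
E
```

```text
t 15.6833 pos [506.8 102.6  41.5] -> shift [ 4.5  0.2 -1. ] rot [0.0007 0.0003 0.0008] rows 1.0 q [ 0.13 -0.11  1.71  0.    1.53 -1.21] gap 0.507 F [-0.2  0.5 -5.6]
```

View pics/c18.png

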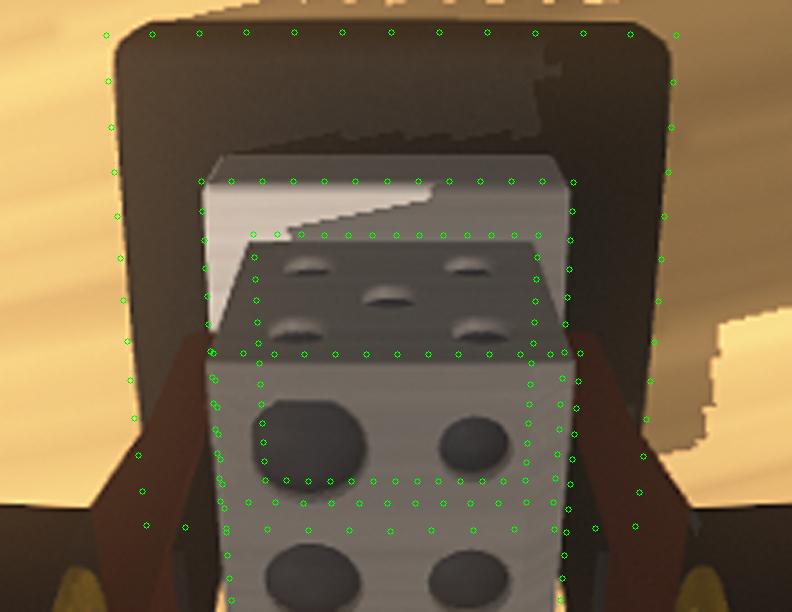

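Emit:
{"op": "arm_command", "data": {"rows": [[[2, 0.7, -1, 0, 0, 0], [3.5, 0.7, -1, 0, 0, 0], [4, 0.7, -1, 0, 0, 0], [4, 0.7, -1, 0, 0, 0], [4, 0.7, -1, 0, 0, 0]]]}}

```text
time_s: 16.15
position: [505.5, 101.7, 36.8]
tool_rot: [0.554, -0.439, 0.554, 0.439]
ft_force: [0.6, 0.9, -6.1]
finger_gap: 0.51
```

Emit:
{"op": "arm_command", "data": {"rows": [[[0.7, 0, 0, 0, 0, 0], [0.7, 0, 0, 0, 0, 0], [0.7, 0, 0, 0, 0, 0]]]}}

```text
time_s: 16.4
position: [505.6, 101.7, 36.2]
tool_rot: [0.554, -0.439, 0.554, 0.439]
ft_force: [0.2, 0.4, -6.8]
finger_gap: 0.512
```

Emit:
{"op": "arm_command", "data": {"rows": [[[0.5, -0.3, 0, 0, 0, 0], [1, -0.3, 0, 0, 0, 0], [1, -0.3, 0, 0, 0, 0]]]}}

```text
time_s: 16.65
position: [505.9, 101.7, 36.1]
tool_rot: [0.554, -0.439, 0.554, 0.439]
ft_force: [-3.5, -0.3, 1.0]
finger_gap: 0.511
```

Contact; release.

Emit:
{"op": "arm_command", "data": {"rows": [[[0, 0, 0, 0, 0, 0], [0, 0, 0, 0, 0, 0], [0, 0, 0, 0, 0, 0], [0, 0, 0, 0, 0, 0], [0, 0, 0, 0, 0, 0]]], "grip": -0.5}}

```text
time_s: 17.07
position: [506.1, 101.6, 35.5]
tool_rot: [0.554, -0.44, 0.554, 0.439]
ft_force: [0.1, -0.5, 0.5]
finger_gap: 0.745
```

Emit:
{"op": "arm_command", "data": {"rows": [[[-10, 0, 0, 0, 0, 0], [-40, 0, 0, 0, 0, 0], [-75, -30, 0, 0, 0, 0], [-95, -70, 0, 0, 0, 0], [-100, -80, 0, 0, 0, 0]]]}}

```text
time_s: 17.48
position: [587.6, 82.7, 140.2]
tool_rot: [0.556, -0.441, 0.552, 0.438]
ft_force: [0.6, 0.7, 0.5]
finger_gap: 0.748
```

Emit:
{"op": "arm_command", "data": {"rows": [[[0, 0, 0, 0, 0, 0], [0, 0, 0, 0, 0, 0], [0, 0, 0, 0, 0, 0]]]}}

```text
time_s: 17.73
position: [582.6, 83.6, 134.3]
tool_rot: [0.553, -0.439, 0.555, 0.44]
ft_force: [0.0, -0.7, -0.7]
finger_gap: 0.746
```

```bash
python3 - <<'E'
from h import *
goto([420,287,120],4)
o,_=snap('wrist','w15')
m=np.vstack([w2pix("wrist",boxpts((507.5,101.5),-13.2,60,60,45,45),o),w2pix("wrist",boxpts((507,102),-13.2,100,100,25,25),o),w2pix("wrist",boxpts((507.5,101.5),-13.2,45,45,90,90),o)])
crop("pics/w15.png",180,30,220,160,3.5,"pics/c19.png",m)
E
```

```text
t 17.7333 pos [582.6  83.6 134.3] -> shift [ 14.7 204.6 161. ] rot [-2.995e-01 -1.000e-04 -2.100e-03] rows 7.0 q [ 0.08  0.06  1.38  0.    1.7  -1.26] gap 0.746 F [ 0.  -0.7 -0.7]
```

View pics/c19.png

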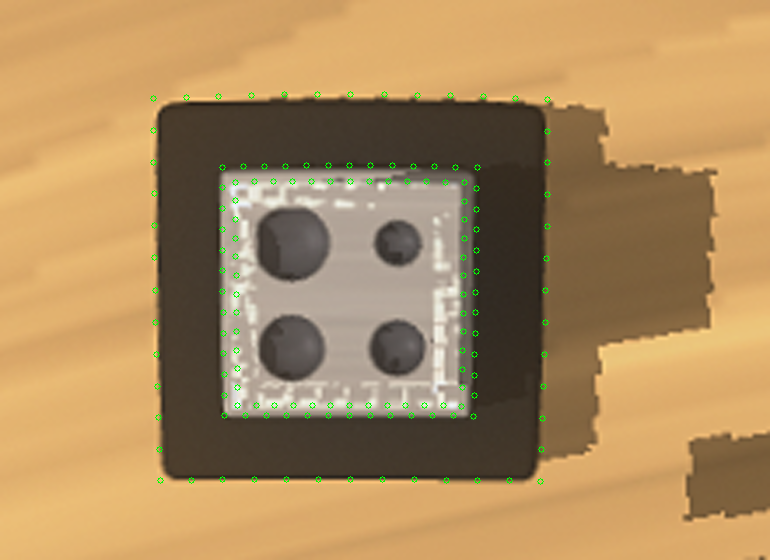

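Emit:
{"op": "arm_command", "data": {"rows": [[[0, 36, 20, -0.06, 0, 0], [0, 72, 40, -0.12, 0, 0], [0, 95, 70, -0.18, 0, 0], [0, 120, 100, -0.24, 0, 0], [0, 145, 130, -0.29, 0, 0]]]}}

```text
time_s: 18.2
position: [469.6, 244.0, 134.5]
tool_rot: [0.484, -0.515, 0.484, 0.516]
ft_force: [1.3, 0.8, 0.3]
finger_gap: 0.748
```

```bash
python3 - <<'E'
from h import *
goto([450,285,130],4)
E
```

```text
t 18.2 pos [469.6 244.  134.5] -> shift [ 4.5 17.  42.1] rot [-0.0067 -0.0003 -0.001 ] rows 2.0 q [ 0.41 -0.1   1.54  0.    1.7  -1.22] gap 0.748 F [1.3 0.8 0.3]
```

Emit:
{"op": "arm_command", "data": {"rows": [[[0, 12, 30, 0, 0, 0], [0, 15, 42, 0, 0, 0], [0, 15, 42, 0, 0, 0], [0, 15, 42, 0, 0, 0]]]}}

```text
time_s: 18.53
position: [454.0, 283.8, 134.7]
tool_rot: [-0.484, 0.515, -0.485, -0.515]
ft_force: [0.6, -0.1, 0.0]
finger_gap: 0.752
```

```bash
python3 - <<'E'
from h import *
o,im=snap('wrist','w16')
print(o["position"])
crop("pics/w16.png",200,30,160,150,5,"pics/c20.png")
for z in (8,): print(w2pix("wrist",[[370.8,288.4,z],[412.7,291.3,10]],o))
E
```

```text
[453.95227862 283.77693824 134.6657655 ]
[[289.80200662 106.41876095]
 [289.95258397 150.51364432]]
```

View pics/c20.png

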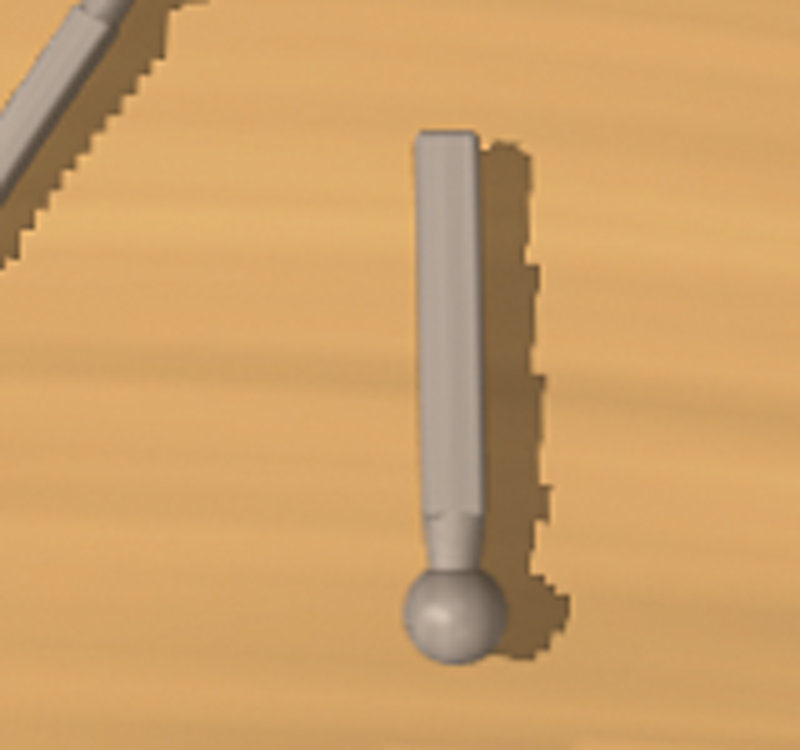

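View pics/w16.png

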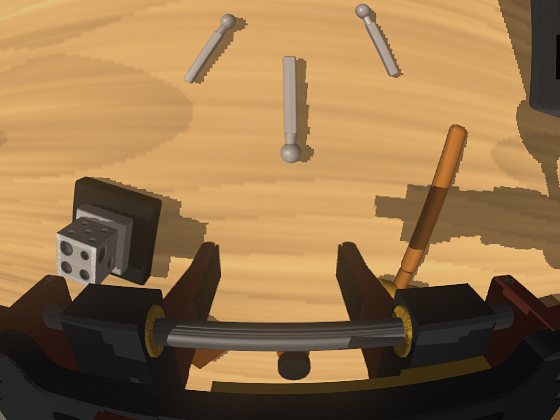

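```bash
python3 - <<'E'
from h import *
o,im=ld("w16")
b=pix2w("wrist",[290.8,152.4],10,o)[0]; n=pix2w("wrist",[290.4,132.2],14.5,o)[0]; t=pix2w("wrist",[289,56],12,o)[0]
print(b,n,t,np.linalg.norm(b-t)); u=(b-t)[:2]; yaw=np.degrees(np.arctan2(u[1],u[0])); u/=np.linalg.norm(u); print(yaw,b[:2]-42*u)
mid=b[:2]-42*u
R=tgt(yaw,-40); tx=R.as_matrix()[:,0]
P=np.r_[mid+12*u,8.5]
print("TCP",P+20*tx, "hover",P+20*tx-90*tx)
goto(P+20*tx-[0,0,-100],yaw,-40)
E
```

```text
[414.460388  292.2306682  10.       ] [394.85924708 290.34641678  14.5       ] [323.11432093 284.48325675  12.        ] 91.69583607758277
4.847873537762509 [372.61063904 288.68122995]
TCP [371.75794822 288.60890997  -6.82088886] hover [429.40187701 293.49791338  62.12311102]
t 18.5833 pos [454.5 283.1 134.8] -> shift [41.6 82.3 10.5] rot [-0.0238  0.0074  0.6977] rows 6.0 q [ 0.49 -0.08  1.53 -0.    1.7  -1.14] gap 0.748 F [-0.3 -0.5  0.5]
```

Emit:
{"op": "arm_command", "data": {"rows": [[[8, 16, 2, -0.004, 0, 0.12], [16, 32, 4, -0.008, 0, 0.24], [24, 48, 6, -0.012, 0, 0.36], [32, 64, 8, -0.016, 0, 0.48], [40, 80, 10, -0.02, 0, 0.6]]], "grip": 0}}

```text
time_s: 19.0
position: [375.2, 287.8, 95.9]
tool_rot: [0.306, -0.351, 0.611, 0.64]
ft_force: [0.6, 0.1, -0.6]
finger_gap: 0.499
```

```bash
python3 - <<'E'
from h import *
goto([371.8,288.6,90],4.8,-40)
E
```

```text
t 19.0 pos [375.2 287.8  95.9] -> shift [ 6.8 -0.6  1. ] rot [-0.002   0.0099  0.0947] rows 1.0 q [ 0.42  0.28  1.33  0.23  2.1  -1.16] gap 0.499 F [ 0.6  0.1 -0.6]
```

```bash
python3 - <<'E'
from h import *
goto([371.8,288.6,30],4.8,-40)
E
```

```text
t 19.0 pos [375.2 287.8  95.9] -> shift [ 56.2 -34.6   0.6] rot [-0.002   0.0099  0.0947] rows 2.0 q [ 0.42  0.28  1.33  0.23  2.1  -1.16] gap 0.499 F [ 0.6  0.1 -0.6]
```

Emit:
{"op": "arm_command", "data": {"rows": [[[20, -12, 0, 0, 0, 0.095], [40, -24, 0.5, 0, 0.01, 0.095], [56, -34.6, 0.6, 0, 0.01, 0.095], [56, -34.6, 0.6, 0, 0.01, 0.095], [56, -34.6, 0.6, 0, 0.01, 0.095]]]}}

```text
time_s: 19.42
position: [371.1, 288.5, 28.8]
tool_rot: [0.272, -0.326, 0.629, 0.652]
ft_force: [0.1, 0.7, -0.2]
finger_gap: 0.499
```

```bash
python3 - <<'E'
from h import *
goto([371.8,288.6,-6.8],4.8,-40)
o,im=snap('wrist','w17')
crop("pics/w17.png",160,150,240,190,3.3,"pics/c21.png")
snap('side','s17')
crop("pics/s17.png",180,250,200,150,4,"pics/c22.png")
E
```

```text
t 19.4167 pos [371.1 288.5  28.8] -> shift [ 26.8 -23.5   0.2] rot [-0.0028 -0.0018  0.0003] rows 1.0 q [ 0.42  0.4   1.33  0.24  2.06 -1.19] gap 0.499 F [ 0.1  0.7 -0.2]
```

View pics/w17.png

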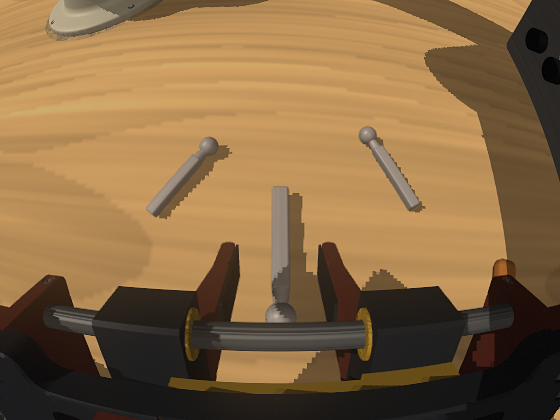

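View pics/c22.png

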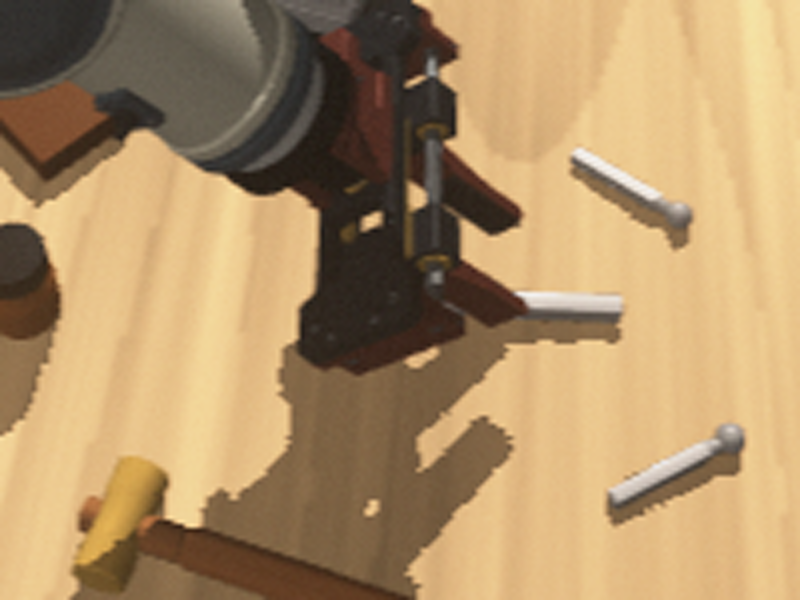

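Emit:
{"op": "arm_command", "data": {"rows": [[[10, -9, 0, 0, 0, 0], [18, -16, 0, 0, 0, 0], [23, -20, 0, 0, 0, 0], [23, -20, 0, 0, 0, 0], [23, -20, 0, 0, 0, 0]]]}}

```text
time_s: 19.93
position: [371.2, 289.8, -1.5]
tool_rot: [0.271, -0.327, 0.628, 0.652]
ft_force: [-0.5, -0.1, 0.5]
finger_gap: 0.501
```

```bash
python3 - <<'E'
from h import *
goto([371.8,288.6,-6.8],4.8,-40)
o,im=snap('wrist','w18')
crop("pics/w18.png",180,150,200,190,4,"pics/c23.png")
E
```

```text
t 19.9333 pos [371.2 289.8  -1.5] -> shift [ 3.8 -3.8 -1.2] rot [-0.0006 -0.003   0.0017] rows 1.0 q [ 0.42  0.43  1.35  0.24  2.01 -1.2 ] gap 0.501 F [-0.5 -0.1  0.5]
```

View pics/c23.png

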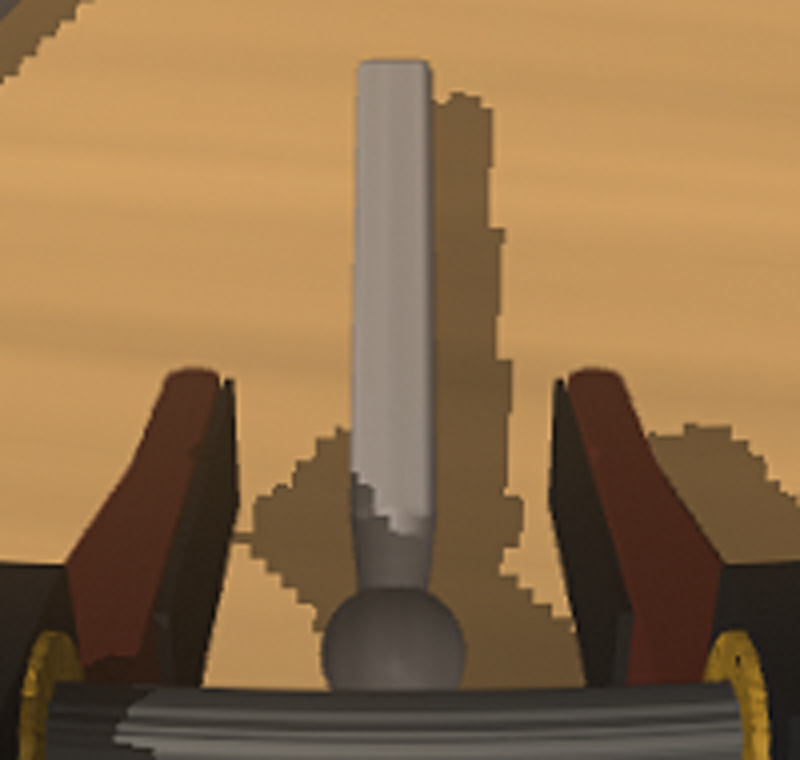

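Emit:
{"op": "arm_command", "data": {"rows": [[[2, 2, -0.4, 0, 0, 0], [4, 1, -0.8, 0, 0, 0], [6, -0.4, -0.8, 0, 0, 0], [6, -0.4, -0.8, 0, 0, 0]]]}}

```text
time_s: 20.32
position: [368.0, 288.8, -6.2]
tool_rot: [0.272, -0.327, 0.628, 0.652]
ft_force: [0.1, -0.8, 0.5]
finger_gap: 0.502
```

Emit:
{"op": "arm_command", "data": {"rows": [[[0, 0, 0, 0, 0, 0], [0, 0, 0, 0, 0, 0], [0, 0, 0, 0, 0, 0], [0, 0, 0, 0, 0, 0], [0, 0, 0, 0, 0, 0]]], "grip": 1, "grip_force": 30}}

```text
time_s: 20.73
position: [368.3, 288.8, -5.8]
tool_rot: [0.272, -0.327, 0.628, 0.652]
ft_force: [0.6, -1.0, 0.4]
finger_gap: 0.163
```

Emit:
{"op": "arm_command", "data": {"rows": [[[0, 0, 0, 0, 0, 0], [0, 0, 0, 0, 0, 0], [0, 0, 0, 0, 0, 0]]]}}

```text
time_s: 20.98
position: [368.3, 288.9, -5.8]
tool_rot: [0.272, -0.327, 0.628, 0.652]
ft_force: [0.8, 0.4, 0.9]
finger_gap: 0.13
```

```bash
python3 - <<'E'
from h import *
goto([371.8,288.6,-6.8],4.8,-40)
o,im=snap('wrist','w19')
crop("pics/w19.png",180,150,200,190,4,"pics/c24.png")
E
```

```text
t 20.9833 pos [368.3 288.9  -5.8] -> shift [-1.4 -3.3 -0.6] rot [-0.0003 -0.0024  0.0033] rows 1.0 q [ 0.42  0.43  1.37  0.23  2.   -1.21] gap 0.13 F [0.8 0.4 0.9]
```

View pics/c24.png

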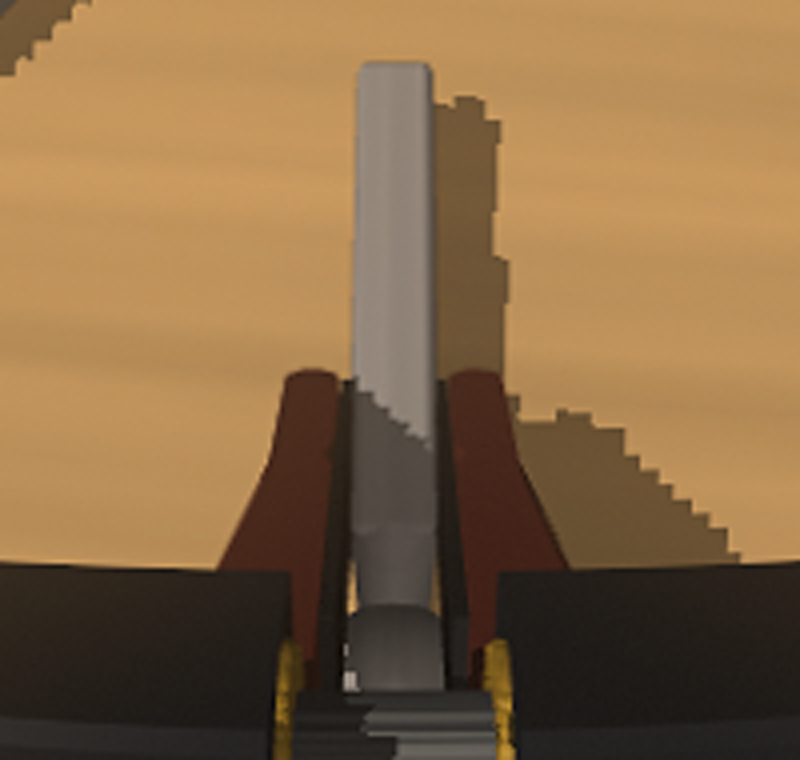

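Emit:
{"op": "arm_command", "data": {"rows": [[[-12, 10, 0, 0, 0, 0], [-32, 28, 0, 0, 0, 0], [-55, 48, 0, 0, 0, 0], [-80, 70, 0, 0, 0, 0], [-98, 86, 0, 0, 0, 0]]]}}

```text
time_s: 21.45
position: [365.2, 288.8, 128.3]
tool_rot: [0.273, -0.328, 0.627, 0.652]
ft_force: [0.2, 0.3, -0.9]
finger_gap: 0.132
```

```bash
cat >> h.py <<'E'
C=np.array([506.5,102.3]); YP=-13.2
def padw(x,y):
    a=np.radians(YP); return C+np.array([np.cos(a)*x-np.sin(a)*y,np.sin(a)*x+np.cos(a)*y])
E
python3 - <<'E'
from h import *
print(padw(3.7,-88),padw(8,-88))
goto(np.r_[padw(3.7,-88),125],-13.2,-40)
o,im=snap('wrist','w20')
E
```

```text
[490.00736537  15.78015833] [494.19375465  14.79824959]
t 21.45 pos [365.2 288.8 128.3] -> shift [ -61.8  -80.2 -282.7] rot [ 0.2416 -0.2032  0.0058] rows 8.0 q [ 0.43  0.32  1.26  0.27  2.21 -1.14] gap 0.132 F [ 0.2  0.3 -0.9]
```

View pics/w20.png

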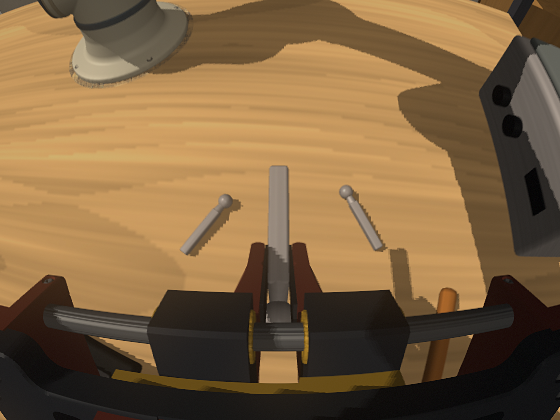

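Emit:
{"op": "arm_command", "data": {"rows": [[[-7, -10, -34, 0.03, -0.025, 0], [-14, -20, -68, 0.06, -0.05, 0], [-21, -29, -102, 0.09, -0.075, 0], [-28, -38, -136, 0.12, -0.1, 0], [-35, -47, -170, 0.15, -0.125, 0]]]}}

```text
time_s: 21.92
position: [438.0, 122.9, 122.2]
tool_rot: [0.335, -0.264, 0.657, 0.622]
ft_force: [0.9, 0.4, -0.7]
finger_gap: 0.133
```

```bash
python3 - <<'E'
from h import *
goto(np.r_[padw(3.7,-88),125],-13.2,-40)
E
```

```text
t 21.9167 pos [438.  122.9 122.2] -> shift [ -42.7  -47.3 -100.6] rot [ 0.0897 -0.0777  0.0044] rows 3.0 q [ 0.09  0.33  1.25  0.16  2.24 -1.31] gap 0.133 F [ 0.9  0.4 -0.7]
```

Emit:
{"op": "arm_command", "data": {"rows": [[[-14, -16, -34, 0.03, -0.026, 0], [-28, -32, -68, 0.06, -0.052, 0], [-42, -46, -98, 0.09, -0.078, 0.004], [-42, -46, -98, 0.09, -0.078, 0.004], [-42, -46, -98, 0.09, -0.078, 0.004]]]}}

```text
time_s: 22.33
position: [489.2, 18.2, 124.7]
tool_rot: [0.371, -0.222, 0.671, 0.602]
ft_force: [0.3, -0.2, -1.7]
finger_gap: 0.135
```

Emit:
{"op": "arm_command", "data": {"rows": [[[0, 0, 0, 0, 0, 0], [0, 0, 0, 0, 0, 0], [0, 0, 0, 0, 0, 0]]]}}

```text
time_s: 22.58
position: [488.4, 21.5, 125.0]
tool_rot: [0.369, -0.224, 0.671, 0.603]
ft_force: [1.2, 0.7, -0.7]
finger_gap: 0.132
```

```bash
python3 - <<'E'
from h import *
goto(np.r_[padw(3.7,-88),40],-13.2,-40)
o,im=snap('wrist','w21')
snap('side','s21')
crop("pics/s21.png",180,120,260,190,3,"pics/c25.png")
E
```

```text
t 22.5833 pos [488.4  21.5 125. ] -> shift [ 63.2 -56.8  -5.2] rot [ 0.0028 -0.0022 -0.0002] rows 3.0 q [-0.09  0.44  1.11  0.11  2.28 -1.39] gap 0.132 F [ 1.2  0.7 -0.7]
```

View pics/w21.png

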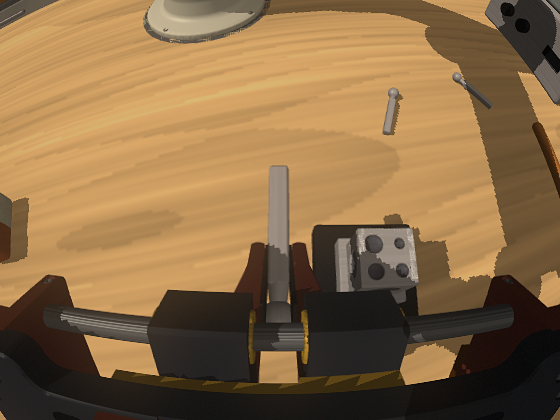

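View pics/c25.png

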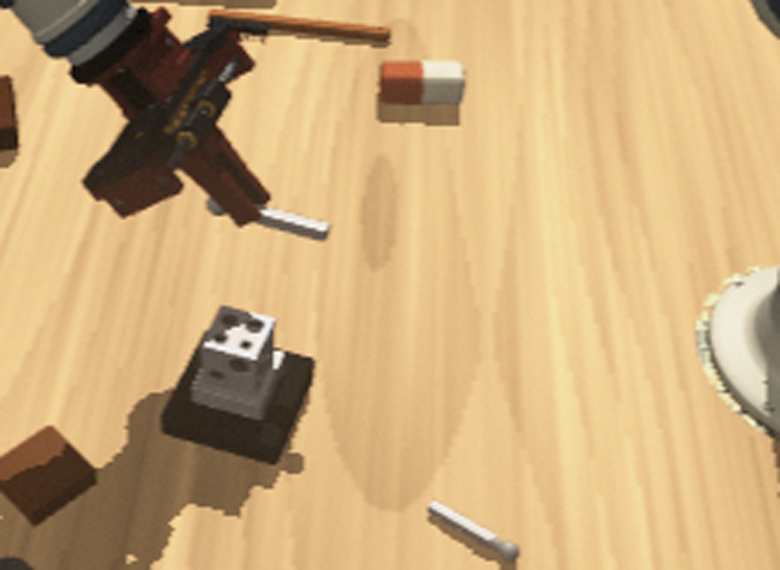

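```bash
python3 - <<'E'
from h import *
R=tgt(-13.2,-40)
for z in (-5,20,40,60):
    T=np.r_[padw(3.7,-88),z]
    P=np.vstack([boxpts(padw(0,0),-13.2,45,45,45,90,20),boxpts(padw(0,0),-13.2,60,60,25,45,20)])
    # fill vertical edges
    P=np.vstack([P]+[np.r_[padw(i,j),h][None] for i in(-22.5,22.5) for j in (-22.5,22.5) for h in range(45,91,3)])
    q=R.inv().apply(P-T)
    m=(q[:,0]<-70)&(abs(q[:,2])<92)
    print(z, "min y of pts at body depth", q[m,1].min() if m.any() else None, "min x", q[:,0].min())
E
```

```text
-5 min y of pts at body depth 35.093010415226786 min x -84.85862915840984
20 min y of pts at body depth None min x -65.70751808043539
40 min y of pts at body depth None min x -50.38662921805584
60 min y of pts at body depth None min x -35.065740355676276
```

```bash
python3 - <<'E'
from h import *
goto(np.r_[padw(8.7,-88),25],-13.2,-40)
E
```

```text
t 22.6833 pos [488.5  21.3 125. ] -> shift [ 71.6 -70.2  -5.1] rot [ 0.0026 -0.0021 -0.    ] rows 3.0 q [-0.09  0.44  1.11  0.11  2.28 -1.39] gap 0.13 F [ 0.2  0.1 -1.4]
```

Emit:
{"op": "arm_command", "data": {"rows": [[[15, -25, -5, 0.002, -0.002, 0], [35, -45, -5, 0.002, -0.002, 0], [55, -60, -5, 0.002, -0.002, 0], [71, -70, -5, 0.002, -0.002, 0], [71, -70, -5, 0.002, -0.002, 0]]]}}

```text
time_s: 23.1
position: [492.7, 14.4, 21.2]
tool_rot: [0.368, -0.221, 0.672, 0.603]
ft_force: [-0.6, -0.3, -1.5]
finger_gap: 0.136
```

Emit:
{"op": "arm_command", "data": {"rows": [[[0, 0, 0, 0, 0, 0], [0, 0, 0, 0, 0, 0], [0, 0, 0, 0, 0, 0], [0, 0, 0, 0, 0, 0]]]}}

```text
time_s: 23.43
position: [496.4, 13.5, 27.0]
tool_rot: [0.372, -0.224, 0.671, 0.602]
ft_force: [0.5, -1.1, -2.0]
finger_gap: 0.128
```

```bash
python3 - <<'E'
from h import *
goto(np.r_[padw(8.7,-88),-5],-13.2,-40)
o,im=snap('wrist','w22')
m=w2pix("wrist",np.vstack([boxpts(padw(0,0),-13.2,100,100,25,25),boxpts(padw(0,0),-13.2,45,45,90,90)]),o)
crop("pics/w22.png",180,130,260,190,3,"pics/c26.png",m)
E
```

```text
t 23.4333 pos [496.4  13.5  27. ] -> shift [ 25.7 -19.2   0.8] rot [-0.0007  0.0014  0.003 ] rows 1.0 q [-0.1   0.52  1.18  0.1   2.13 -1.42] gap 0.128 F [ 0.5 -1.1 -2. ]
```

View pics/c26.png

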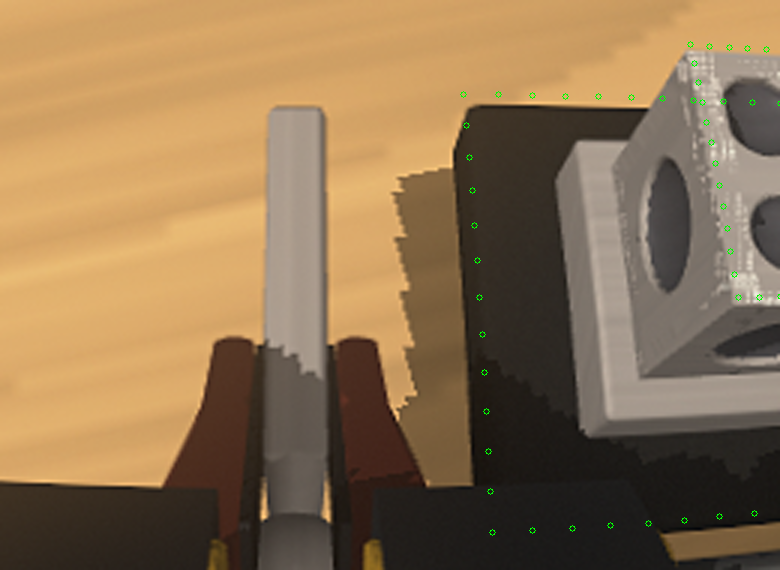

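Emit:
{"op": "arm_command", "data": {"rows": [[[9, -7, 0.8, 0, 0, 0], [18, -13, 0.8, 0, 0, 0], [23, -17, 0.8, 0, 0, 0], [24, -18, 0.8, 0, 0, 0], [24, -18, 0.8, 0, 0, 0]]]}}

```text
time_s: 23.9
position: [493.2, 14.7, -5.5]
tool_rot: [0.37, -0.222, 0.671, 0.602]
ft_force: [0.1, -0.2, -0.9]
finger_gap: 0.13
```

Emit:
{"op": "arm_command", "data": {"rows": [[[0, 0, 0, 0, 0, 0], [0, 0, 0, 0, 0, 0]]]}}

```text
time_s: 24.07
position: [493.9, 14.6, -5.0]
tool_rot: [0.371, -0.222, 0.671, 0.602]
ft_force: [0.2, -1.2, -1.4]
finger_gap: 0.13
```

```bash
python3 - <<'E'
from h import *
goto(np.r_[padw(8.7,-88),-5],-13.2,-40)
o,im=snap('wrist','w23')
snap('side','s23')
crop("pics/s23.png",180,120,260,190,3,"pics/c27.png")
E
```

```text
t 24.0667 pos [493.9  14.6  -5. ] -> shift [-0.6 -0.7  0.2] rot [-0.0013  0.0012 -0.0003] rows 1.0 q [-0.1   0.55  1.21  0.1   2.08 -1.42] gap 0.13 F [ 0.2 -1.2 -1.4]
```

View pics/c27.png

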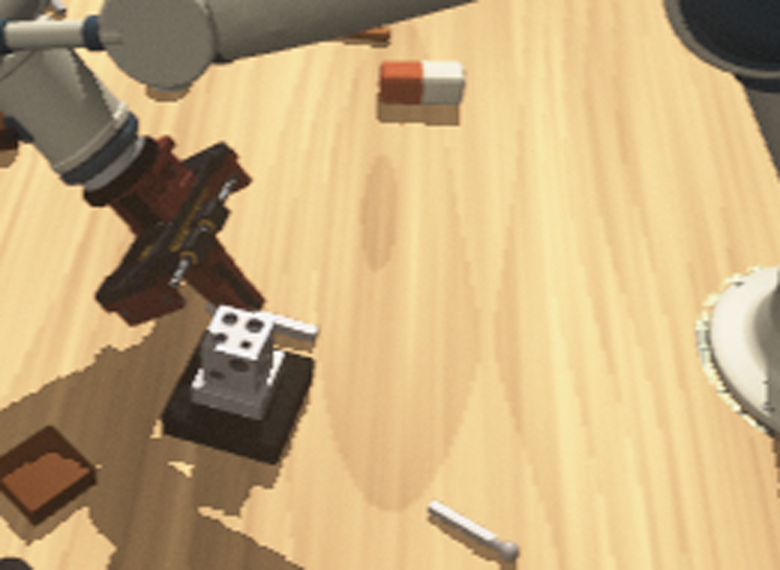

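View pics/w23.png

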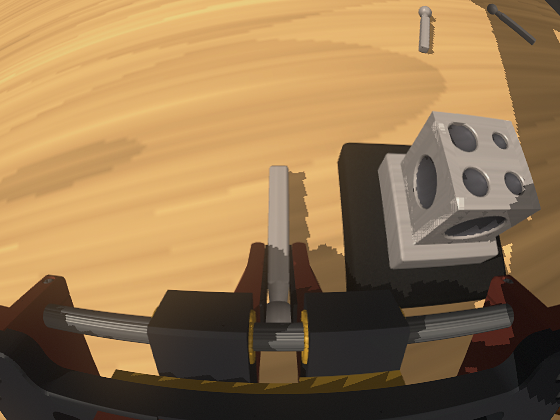

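Emit:
{"op": "arm_command", "data": {"rows": [[[0.7, -0.6, 0, 0, 0, 0], [0.7, -0.6, 0, 0, 0, 0], [0.7, -0.6, 0, 0, 0, 0]]]}}

```text
time_s: 24.42
position: [494.0, 14.6, -5.6]
tool_rot: [0.371, -0.223, 0.671, 0.602]
ft_force: [0.1, 0.2, -1.3]
finger_gap: 0.133
```

Emit:
{"op": "arm_command", "data": {"rows": [[[0, 0, 0, 0, 0, 0], [0, 0, 0, 0, 0, 0], [0, 0, 0, 0, 0, 0], [0, 0, 0, 0, 0, 0]]], "grip": 0.45}}

```text
time_s: 24.75
position: [494.0, 14.6, -5.4]
tool_rot: [0.371, -0.223, 0.671, 0.602]
ft_force: [-0.2, 0.2, 0.6]
finger_gap: 0.276
```

```bash
python3 - <<'E'
from h import *
goto(np.r_[padw(8.7,-88),100],-13.2,-40)
o,im=snap('wrist','w24')
crop("pics/w24.png",180,130,260,190,3,"pics/c28.png")
E
```

```text
t 24.75 pos [494.   14.6  -5.4] -> shift [-81.3  67.1   0.2] rot [-0.0012  0.0013 -0.0002] rows 3.0 q [-0.1   0.55  1.21  0.1   2.08 -1.42] gap 0.276 F [-0.2  0.2  0.6]
```

View pics/c28.png

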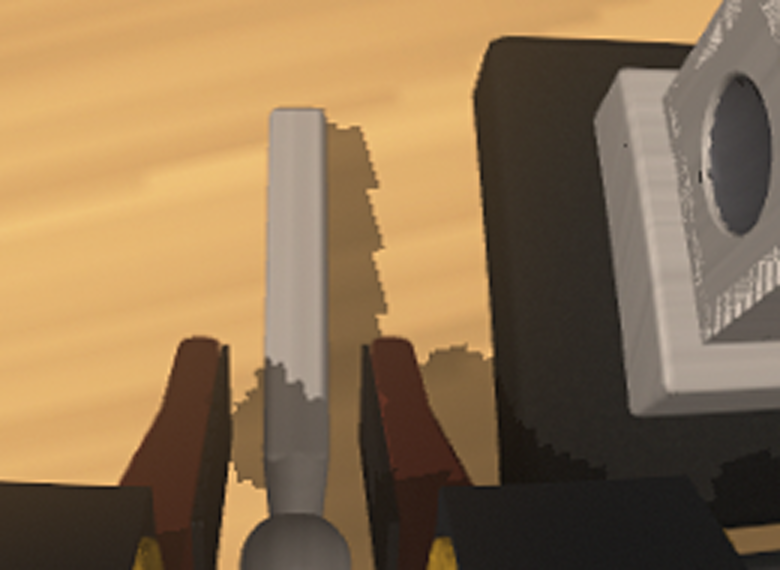

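Emit:
{"op": "arm_command", "data": {"rows": [[[-10, 8, 0, 0, 0, 0], [-35, 29, 0, 0, 0, 0], [-62, 51, 0, 0, 0, 0], [-90, 75, 0, 0, 0, 0], [-100, 83, 0, 0, 0, 0]]]}}

```text
time_s: 25.22
position: [496.0, 14.3, 131.1]
tool_rot: [0.373, -0.225, 0.67, 0.601]
ft_force: [0.4, -0.2, 1.0]
finger_gap: 0.277
```

```bash
python3 - <<'E'
from h import *
goto([580,250,135],-13)
E
```

```text
t 25.2167 pos [496.   14.3 131.1] -> shift [-20.4 -19.  248.7] rot [-0.0042  0.003  -0.6907] rows 7.0 q [-0.1   0.45  1.08  0.11  2.29 -1.4 ] gap 0.277 F [ 0.4 -0.2  1. ]
```

Emit:
{"op": "arm_command", "data": {"rows": [[[-3, -3, 30, 0, 0, -0.11], [-6, -6, 60, 0, 0, -0.22], [-9, -9, 92, 0, 0, -0.33], [-12, -12, 128, 0, 0, -0.44], [-16, -15, 164, 0, 0, -0.55]]], "grip": -0.3}}

```text
time_s: 25.63
position: [554.5, 170.3, 128.8]
tool_rot: [0.523, -0.398, 0.584, 0.477]
ft_force: [-0.2, -0.6, 0.3]
finger_gap: 0.612
```

```bash
python3 - <<'E'
from h import *
goto([575,425,140],-11)
E
```

```text
t 25.6333 pos [554.5 170.3 128.8] -> shift [ -5.1  40.  252.6] rot [-0.0409  0.0052 -0.1413] rows 7.0 q [ 0.2   0.16  1.3   0.06  1.82 -1.13] gap 0.612 F [-0.2 -0.6  0.3]
```

Emit:
{"op": "arm_command", "data": {"rows": [[[-2, 7, 41, -0.02, 0, -0.1], [-4, 14, 82, -0.04, 0.005, -0.141], [-5, 21, 123, -0.04, 0.005, -0.141], [-5, 28, 164, -0.04, 0.005, -0.141], [-5, 34, 205, -0.04, 0.005, -0.141]]]}}

```text
time_s: 26.05
position: [567.9, 378.4, 138.4]
tool_rot: [0.544, -0.448, 0.547, 0.452]
ft_force: [0.6, 0.5, 0.1]
finger_gap: 0.648
```

Emit:
{"op": "arm_command", "data": {"rows": [[[0, 4, 30, 0, 0, 0], [0, 4, 40, 0, 0, 0], [0, 4, 40, 0, 0, 0], [0, 4, 40, 0, 0, 0]]]}}

```text
time_s: 26.38
position: [572.1, 416.2, 136.6]
tool_rot: [0.543, -0.449, 0.548, 0.452]
ft_force: [0.3, -0.7, 0.5]
finger_gap: 0.652
```

```bash
python3 - <<'E'
from h import *
goto([528,430,40],-11)
o,im=snap('wrist','w25')
E
```

```text
t 26.3833 pos [572.1 416.2 136.6] -> shift [97.  45.2  5.4] rot [ 0.001  -0.0027 -0.0079] rows 3.0 q [ 0.58  0.39  1.    0.    1.76 -0.8 ] gap 0.652 F [ 0.3 -0.7  0.5]
```

View pics/w25.png

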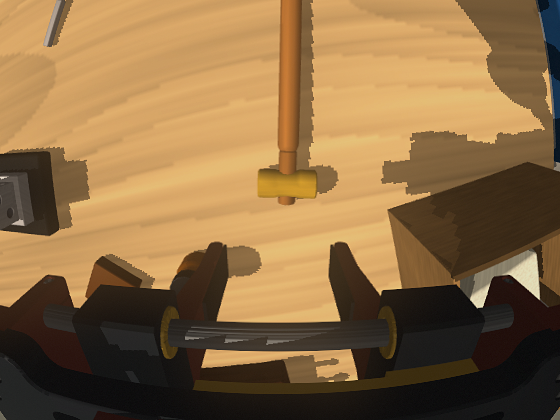

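```bash
python3 - <<'E'
from h import *
o,im=ld("w25")
crop("pics/w25.png",230,80,130,140,5,"pics/c29.png")
E
```

```text
(no output)
```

View pics/c29.png

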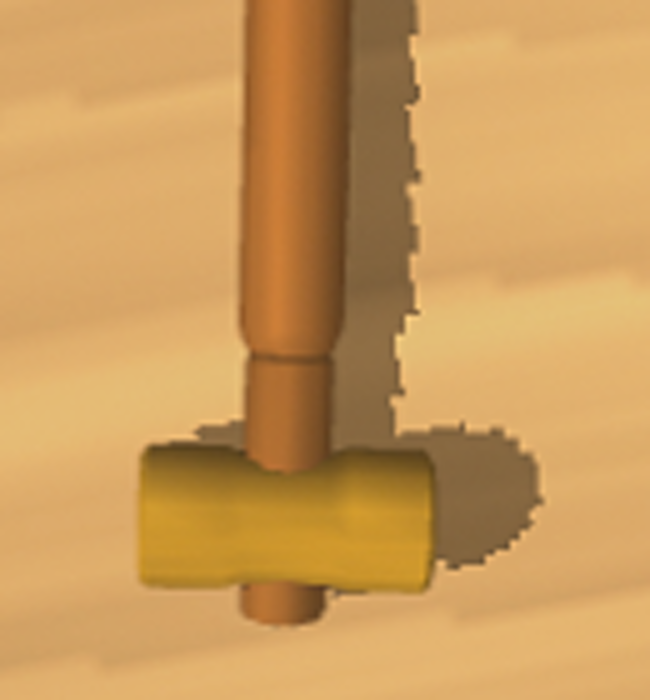

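```bash
python3 - <<'E'
from h import *
o,im=ld("w25")
f=lambda u,v:[230+u/5-.4,80+v/5-.4]
h=pix2w("wrist",f(286,518),14,o)[0];a=pix2w("wrist",f(292,330),13,o)[0];b=pix2w("wrist",f(298.5,100),13,o)[0];e=pix2w("wrist",[290.2,20],12,o)[0]
L=pix2w("wrist",f(138,518),14,o)[0];R=pix2w("wrist",f(434,520),14,o)[0]
print(h,a,b,e)
for p,q in((h,b),(h,e),(a,e)): d=p-q; print(np.degrees(np.arctan2(d[1],d[0])))
d=L-R; print("head",np.degrees(np.arctan2(d[1],d[0])),np.linalg.norm(d))
u=(h-b)[:2];u/=np.linalg.norm(u); g=h[:2]-40*u; print("grip40",g)
goto([*g,40],np.degrees(np.arctan2(u[1],u[0])))
E
```

```text
[563.90007468 425.25698269  14.        ] [528.36878974 433.08434383  13.        ] [485.71803905 442.37803572  13.        ] [409.45326819 457.99391832  12.        ]
-12.352188006202546
-11.967431745536961
-11.830848893320342
head -101.18866865138978 57.360911097249506
grip40 [524.82602948 433.81379238]
t 26.4333 pos [572.4 415.4 137. ] -> shift [97.4 49.5  9.2] rot [ 0.0235 -0.0025 -0.0075] rows 3.0 q [ 0.58  0.39  1.    0.    1.76 -0.8 ] gap 0.652 F [ 0.6 -0.3  0.1]
```

Emit:
{"op": "arm_command", "data": {"rows": [[[20, 25, 5, 0.018, 0, 0], [45, 49, 9, 0.018, 0, 0], [70, 49, 9, 0.018, 0, 0], [90, 49, 9, 0.018, 0, 0], [95, 49, 9, 0.018, 0, 0]]]}}

```text
time_s: 26.85
position: [523.6, 431.5, 38.3]
tool_rot: [0.546, -0.443, 0.554, 0.446]
ft_force: [0.5, -1.0, -0.2]
finger_gap: 0.651
```

Emit:
{"op": "arm_command", "data": {"rows": [[[0, 0, 0, 0, 0, 0], [0, 0, 0, 0, 0, 0], [0, 0, 0, 0, 0, 0]]]}}

```text
time_s: 27.1
position: [526.7, 434.2, 44.9]
tool_rot: [0.549, -0.443, 0.551, 0.446]
ft_force: [0.7, 0.4, -0.0]
finger_gap: 0.651
```

```bash
python3 - <<'E'
from h import *
goto([524.8,433.8,-13],-12)
o,im=snap('wrist','w26')
crop("pics/w26.png",160,100,240,230,2.5,"pics/c30.png")
E
```

```text
t 27.1 pos [526.7 434.2  44.9] -> shift [57.9  1.5 -0.9] rot [-0.0016  0.0007 -0.0051] rows 2.0 q [ 0.64  0.34  1.23  0.    1.58 -0.72] gap 0.651 F [ 0.7  0.4 -0. ]
```

View pics/c30.png

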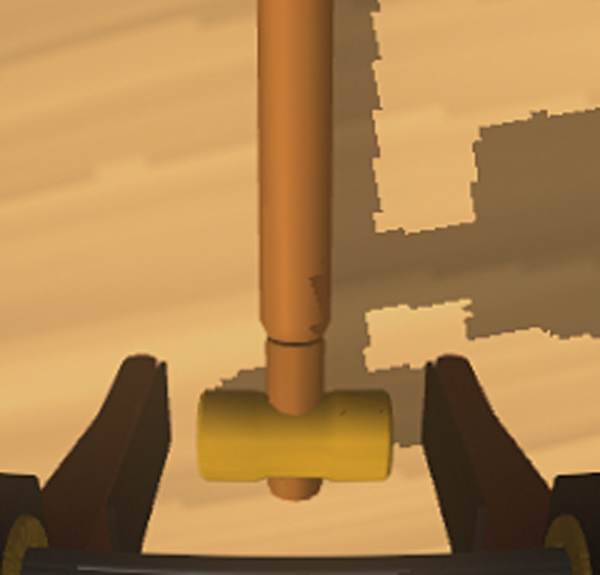

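Emit:
{"op": "arm_command", "data": {"rows": [[[20, 1.5, -0.9, 0, 0, 0], [40, 1.5, -0.9, 0, 0, 0], [54, 1.5, -0.9, 0, 0, 0], [57, 1.5, -0.9, 0, 0, 0], [57, 1.5, -0.9, 0, 0, 0]]]}}

```text
time_s: 27.57
position: [522.8, 433.2, -15.6]
tool_rot: [0.547, -0.443, 0.553, 0.446]
ft_force: [0.7, -0.8, 0.1]
finger_gap: 0.652
```

Emit:
{"op": "arm_command", "data": {"rows": [[[0, 0, 0, 0, 0, 0], [0, 0, 0, 0, 0, 0], [0, 0, 0, 0, 0, 0], [0, 0, 0, 0, 0, 0], [0, 0, 0, 0, 0, 0]]], "grip": 1, "grip_force": 55}}

```text
time_s: 27.98
position: [523.6, 434.0, -13.8]
tool_rot: [0.548, -0.443, 0.551, 0.446]
ft_force: [0.2, 0.3, 0.6]
finger_gap: 0.312
```

Emit:
{"op": "arm_command", "data": {"rows": [[[0, 0, 0, 0, 0, 0], [0, 0, 0, 0, 0, 0], [0, 0, 0, 0, 0, 0]]]}}

```text
time_s: 28.23
position: [523.4, 434.0, -14.2]
tool_rot: [0.548, -0.443, 0.551, 0.447]
ft_force: [0.4, 0.2, 1.8]
finger_gap: 0.221
```

```bash
python3 - <<'E'
from h import *
goto([524.8,433.8,-13],-12)
o,im=snap('wrist','w27')
crop("pics/w27.png",160,100,240,230,2.5,"pics/c31.png")
E
```

```text
t 28.2333 pos [523.4 434.  -14.2] -> shift [-1.2 -1.4  0.1] rot [-0.0003 -0.0011 -0.007 ] rows 1.0 q [ 0.64  0.37  1.3   0.    1.48 -0.72] gap 0.221 F [0.4 0.2 1.8]
```

View pics/c31.png

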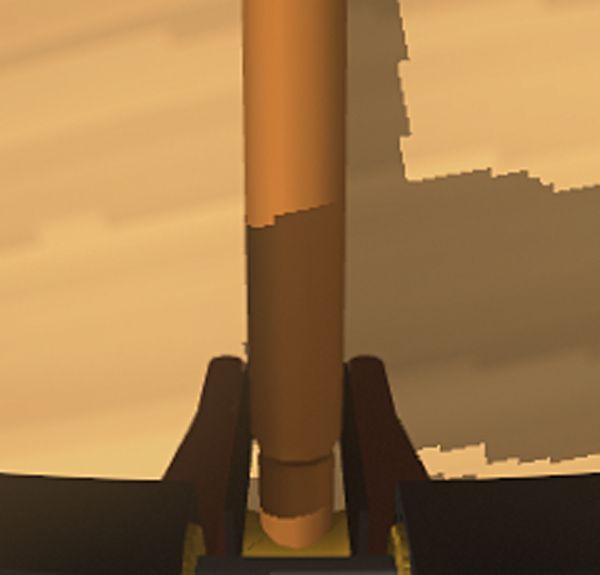

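Emit:
{"op": "arm_command", "data": {"rows": [[[-15, 0, 0, 0, 0, 0], [-45, 0, 0, 0, 0, 0], [-80, 0, 0, 0, 0, 0], [-115, 0, 0, 0, 0, 0], [-140, 0, 0, 0, 0, 0]]]}}

```text
time_s: 28.7
position: [524.4, 433.7, 129.3]
tool_rot: [0.548, -0.443, 0.551, 0.446]
ft_force: [0.7, 0.3, -2.7]
finger_gap: 0.224
```

```bash
python3 - <<'E'
from h import *
print(padw(-41.4,-154))
goto([*padw(-41.4,-154),125],-13.2)
o,im=snap('wrist','w28')
crop("pics/w28.png",160,100,240,230,2.5,"pics/c32.png")
E
```

```text
[431.02779942 -38.17742502]
t 28.7 pos [524.4 433.7 129.3] -> shift [   4.4   -7.  -481. ] rot [ 0.0204 -0.0004 -0.006 ] rows 12.0 q [ 0.64  0.31  1.11  0.    1.72 -0.72] gap 0.224 F [ 0.7  0.3 -2.7]
```

View pics/c32.png

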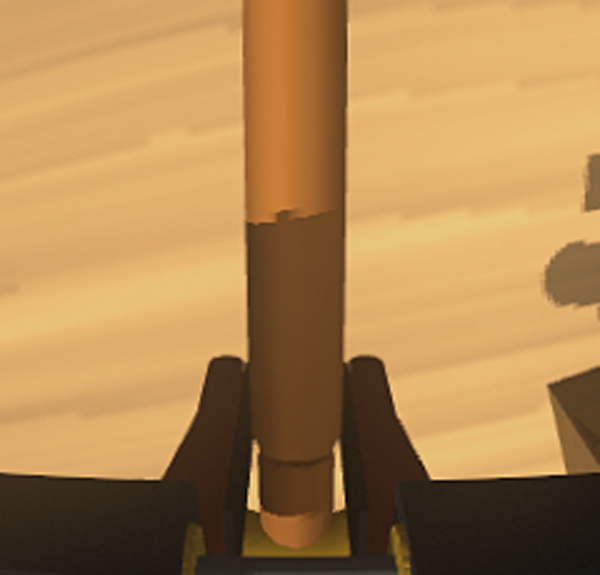

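Emit:
{"op": "arm_command", "data": {"rows": [[[0, 0, -30, 0.005, 0, 0], [0, 0, -66, 0.01, 0, 0], [0, 0, -102, 0.015, 0, 0], [0, 0, -138, 0.02, 0, 0], [0, -1, -174, 0.02, 0, 0]]]}}

```text
time_s: 29.17
position: [487.6, 261.6, 124.1]
tool_rot: [0.551, -0.438, 0.557, 0.441]
ft_force: [1.6, -0.2, -2.6]
finger_gap: 0.22
```

Emit:
{"op": "arm_command", "data": {"rows": [[[0, 0, -36, 0, 0, 0], [0, -1, -72, 0, 0, 0], [0, -2, -108, 0, 0, 0], [0, -2, -144, 0, 0, 0], [0, -2, -180, 0, 0, 0]]]}}

```text
time_s: 29.58
position: [448.5, 86.0, 124.8]
tool_rot: [0.551, -0.438, 0.557, 0.441]
ft_force: [1.2, 0.1, -2.4]
finger_gap: 0.223
```

```bash
python3 - <<'E'
from h import *
goto([*padw(-41.4,-154),115],-13.2)
E
```

```text
t 29.5833 pos [448.5  86.  124.8] -> shift [  10.1  -11.4 -124.9] rot [ 0.0007 -0.0028 -0.0091] rows 4.0 q [ 0.11 -0.29  1.73  0.    1.72 -1.23] gap 0.223 F [ 1.2  0.1 -2.4]
```

Emit:
{"op": "arm_command", "data": {"rows": [[[0, -4, -36, 0, 0, 0], [0, -8, -72, 0, 0, 0], [0, -9, -104, 0, 0, 0], [0, -9, -122, 0, 0, 0], [0, -9, -122, 0, 0, 0]]]}}

```text
time_s: 30.0
position: [429.5, -36.4, 125.2]
tool_rot: [0.552, -0.436, 0.558, 0.44]
ft_force: [0.1, 0.4, -3.7]
finger_gap: 0.224
```

Emit:
{"op": "arm_command", "data": {"rows": [[[0, 0, 0, 0, 0, 0], [0, 0, 0, 0, 0, 0], [0, 0, 0, 0, 0, 0]]]}}

```text
time_s: 30.25
position: [430.9, -32.3, 125.8]
tool_rot: [0.552, -0.438, 0.556, 0.442]
ft_force: [0.5, -0.2, -3.3]
finger_gap: 0.222
```

```bash
python3 - <<'E'
from h import *
goto([*padw(-41.4,-154),20],-13.2)
o,im=snap('wrist','w29')
snap('top','t29')
crop("pics/t29.png",190,120,150,200,3.9 if 0 else 3,"pics/c33.png")
E
```

```text
t 30.25 pos [430.9 -32.3 125.8] -> shift [105.8  -2.4  -5.5] rot [ 0.0018 -0.0017 -0.0081] rows 3.0 q [-0.15 -0.36  1.78 -0.    1.73 -1.49] gap 0.222 F [ 0.5 -0.2 -3.3]
```

View pics/w29.png

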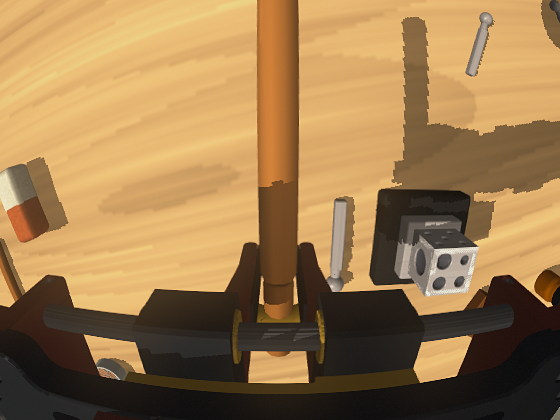

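View pics/c33.png

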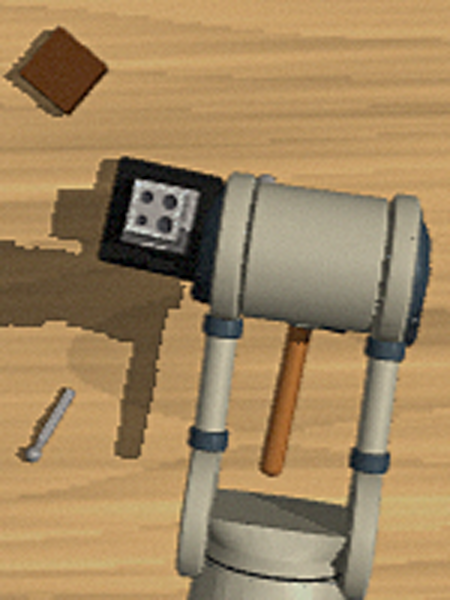

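Emit:
{"op": "arm_command", "data": {"rows": [[[20, -2, -5, 0.002, 0, -0.007], [45, -2, -5, 0.002, 0, -0.007], [70, -2, -5, 0.002, 0, -0.007], [95, -2, -5, 0.002, 0, -0.007], [105, -2, -5, 0.002, 0, -0.007]]]}}

```text
time_s: 30.77
position: [428.9, -37.5, 17.3]
tool_rot: [0.552, -0.438, 0.556, 0.44]
ft_force: [-0.7, -0.1, -3.9]
finger_gap: 0.221
```

Emit:
{"op": "arm_command", "data": {"rows": [[[0, 0, 0, 0, 0, 0], [0, 0, 0, 0, 0, 0], [0, 0, 0, 0, 0, 0]]]}}

```text
time_s: 31.02
position: [432.1, -38.5, 23.1]
tool_rot: [0.554, -0.44, 0.554, 0.438]
ft_force: [-0.1, -1.1, -2.9]
finger_gap: 0.223
```

```bash
python3 - <<'E'
from h import *
goto([*padw(-41.4,-154),-13.5],-13.2)
o,im=snap('wrist','w30')
# punch check
b=w2pix("wrist",[[*padw(13+42,-88),10],[*padw(13-50,-88),12]],o); print(b)
m=np.vstack([w2pix("wrist",boxpts(padw(0,0),-13.2,100,100,0,25),o),b])
crop("pics/w30.png",150,120,330,200,2.4,"pics/c34.png",m)
E
```

```text
t 31.0167 pos [432.1 -38.5  23.1] -> shift [36.6  1.2  0.1] rot [-0.001  -0.0018  0.0023] rows 1.0 q [-0.17 -0.34  1.94 -0.    1.53 -1.51] gap 0.223 F [-0.1 -1.1 -2.9]
[[361.10028965 342.76397241]
 [377.50229034 239.82012799]]
```

View pics/c34.png

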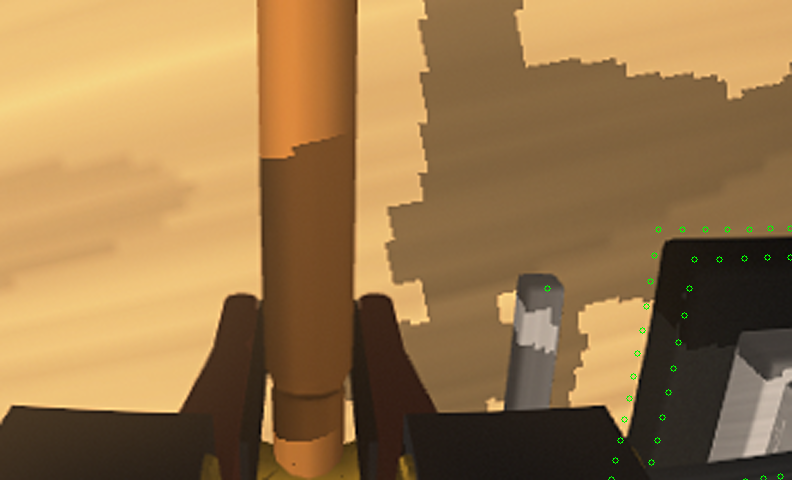

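Emit:
{"op": "arm_command", "data": {"rows": [[[12, 1, 0, 0, 0, 0], [24, 1, 0, 0, 0, 0], [32, 1, 0, 0, 0, 0], [34, 1, 0, 0, 0, 0], [34, 1, 0, 0, 0, 0]]]}}

```text
time_s: 31.48
position: [429.3, -38.3, -13.7]
tool_rot: [0.553, -0.439, 0.556, 0.439]
ft_force: [0.0, -0.2, -1.9]
finger_gap: 0.221
```

Emit:
{"op": "arm_command", "data": {"rows": [[[0, 0, 0, 0, 0, 0], [0, 0, 0, 0, 0, 0], [0, 0, 0, 0, 0, 0]]]}}

```text
time_s: 31.73
position: [430.1, -38.4, -12.7]
tool_rot: [0.554, -0.439, 0.555, 0.438]
ft_force: [-0.3, -0.3, -3.3]
finger_gap: 0.227
```

Emit:
{"op": "arm_command", "data": {"rows": [[[1, -0.5, 0, 0, 0, 0], [1.3, -0.5, 0, 0, 0, 0], [1.3, -0.5, 0, 0, 0, 0], [1.3, -0.5, 0, 0, 0, 0]]]}}

```text
time_s: 32.07
position: [430.5, -38.5, -14.0]
tool_rot: [0.554, -0.439, 0.555, 0.438]
ft_force: [-0.1, -0.4, -2.0]
finger_gap: 0.223
```

Emit:
{"op": "arm_command", "data": {"rows": [[[0, 0, 0, 0, 0, 0], [0, 0, 0, 0, 0, 0], [0, 0, 0, 0, 0, 0], [0, 0, 0, 0, 0, 0]]], "grip": 0.2}}

```text
time_s: 32.4
position: [430.8, -38.6, -13.7]
tool_rot: [0.554, -0.439, 0.555, 0.438]
ft_force: [0.0, 0.3, -0.5]
finger_gap: 0.404
```

Emit:
{"op": "arm_command", "data": {"rows": [[[-10, 0, 0, 0, 0, 0], [-40, 0, 0, 0, 0, 0], [-75, 0, 0, 0, 0, 0], [-115, 0, 0, 0, 0, 0], [-140, 0, 0, 0, 0, 0]]]}}

```text
time_s: 32.82
position: [431.4, -38.4, 130.9]
tool_rot: [0.555, -0.44, 0.554, 0.437]
ft_force: [1.5, -0.5, -0.5]
finger_gap: 0.395
```

```bash
python3 - <<'E'
from h import *
goto([632,-290,140],0)
o,im=snap('wrist','w31')
E
```

```text
t 32.8167 pos [431.4 -38.4 130.9] -> shift [  -7.6 -253.1 -198.8] rot [-0.2319 -0.0022  0.0043] rows 8.0 q [-0.17 -0.38  1.78 -0.    1.73 -1.5 ] gap 0.395 F [ 1.5 -0.5 -0.5]
```

View pics/w31.png

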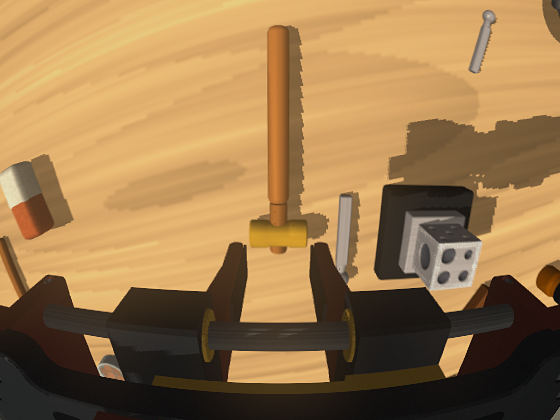

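Emit:
{"op": "arm_command", "data": {"rows": [[[0, -30, -24, -0.04, 0, 0], [0, -60, -48, -0.08, 0, 0], [0, -90, -72, -0.12, 0, 0], [-2, -120, -96, -0.16, 0, 0], [-4, -150, -120, -0.2, 0, 0]]], "grip": -0.55}}

```text
time_s: 33.28
position: [549.9, -191.1, 130.5]
tool_rot: [0.507, -0.493, 0.508, 0.492]
ft_force: [0.5, 0.1, 0.7]
finger_gap: 0.743
```

```bash
python3 - <<'E'
from h import *
goto([660,-325,140],0)
E
```

```text
t 33.2833 pos [ 549.9 -191.1  130.5] -> shift [  -9.3 -114.1 -130.6] rot [-0.0299 -0.002  -0.0003] rows 5.0 q [-0.39  0.04  1.41 -0.    1.69 -1.93] gap 0.743 F [0.5 0.1 0.7]
```

Emit:
{"op": "arm_command", "data": {"rows": [[[-3, -26, -30, -0.03, 0, 0], [-6, -52, -60, -0.03, 0, 0], [-9, -78, -90, -0.03, 0, 0], [-9, -100, -115, -0.03, 0, 0], [-9, -107, -125, -0.03, 0, 0]]]}}

```text
time_s: 33.7
position: [653.2, -321.2, 137.4]
tool_rot: [0.5, -0.499, 0.502, 0.499]
ft_force: [0.6, 0.3, -0.4]
finger_gap: 0.774
```

Emit:
{"op": "arm_command", "data": {"rows": [[[0, 0, 0, 0, 0, 0], [0, 0, 0, 0, 0, 0], [0, 0, 0, 0, 0, 0]]]}}

```text
time_s: 33.95
position: [651.7, -317.1, 139.7]
tool_rot: [0.5, -0.5, 0.501, 0.499]
ft_force: [-0.1, 0.4, 1.3]
finger_gap: 0.776
```

```bash
python3 - <<'E'
from h import *
goto([635,-335,40],0)
o,im=snap('wrist','w32')
crop("pics/w32.png",200,110,160,150,5,"pics/c35.png")
E
```

```text
t 33.95 pos [ 651.7 -317.1  139.7] -> shift [ 99.7  16.6 -17.8] rot [-0.0015 -0.0016 -0.0007] rows 3.0 q [-0.5   0.44  0.94 -0.    1.77 -2.07] gap 0.776 F [-0.1  0.4  1.3]
```

View pics/c35.png

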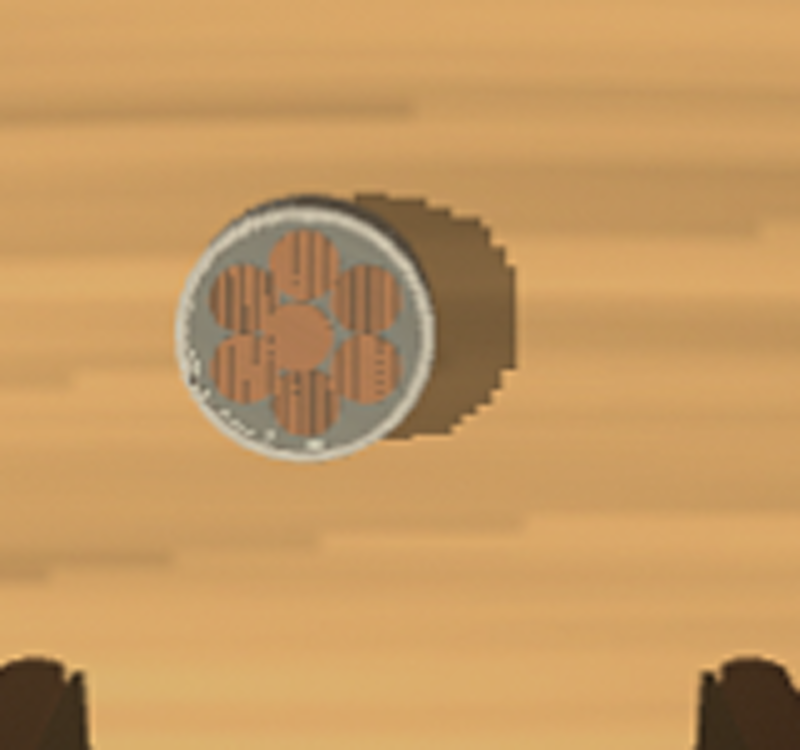

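```bash
python3 - <<'E'
from h import *
o,im=ld("w32"); p=pix2w("wrist",[260.6,176.6],20,o)[0]; print(p, pix2w("wrist",[[235,176.6],[286.2,176.6]],20,o))
goto([p[0],p[1],30],0)
E
```

```text
[ 635.37627387 -334.88967069   20.        ] [[ 635.22221412 -359.47175979   20.        ]
 [ 635.40931738 -310.52224186   20.        ]]
t 34.0 pos [ 651.7 -316.8  140. ] -> shift [110.1  16.2 -17.9] rot [-0.0011 -0.0019 -0.0003] rows 3.0 q [-0.5   0.43  0.94 -0.    1.77 -2.07] gap 0.775 F [ 0.4 -0.5  0.6]
```

Emit:
{"op": "arm_command", "data": {"rows": [[[25, 8, -9, 0, 0, 0], [50, 16, -17.5, 0, 0, 0], [80, 16, -17.5, 0, 0, 0], [105, 16, -17.5, 0, 0, 0], [110, 16, -17.5, 0, 0, 0]]]}}

```text
time_s: 34.42
position: [633.0, -333.1, 24.1]
tool_rot: [0.499, -0.497, 0.502, 0.502]
ft_force: [-0.3, 0.1, -1.1]
finger_gap: 0.774
```

Emit:
{"op": "arm_command", "data": {"rows": [[[0, 0, 0, 0, 0, 0], [0, 0, 0, 0, 0, 0], [0, 0, 0, 0, 0, 0], [0, 0, 0, 0, 0, 0]]]}}

```text
time_s: 34.75
position: [637.2, -335.9, 32.5]
tool_rot: [-0.5, 0.501, -0.501, -0.498]
ft_force: [0.9, -0.6, -0.5]
finger_gap: 0.774
```

```bash
python3 - <<'E'
from h import *
goto([635.2,-334.7,-14],0)
o,im=snap('wrist','w33')
m=[]
t=np.linspace(0,6.28,30); m=w2pix("wrist",np.c_[635.2+25*np.cos(t),-334.7+25*np.sin(t),20+0*t],o)
crop("pics/w33.png",180,130,200,190,4,"pics/c36.png",m)
E
```

```text
t 34.75 pos [ 637.2 -335.9   32.5] -> shift [46.5  2.1  1.4] rot [-0.0014 -0.0041  0.0032] rows 2.0 q [-0.53  0.44  1.12 -0.    1.57 -2.1 ] gap 0.774 F [ 0.9 -0.6 -0.5]
```

View pics/c36.png

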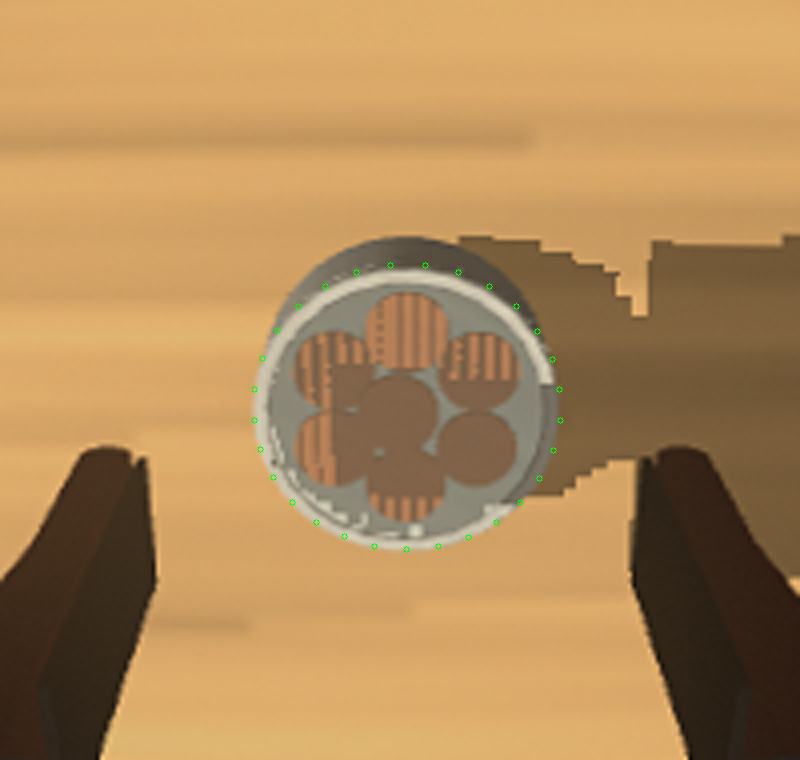

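Emit:
{"op": "arm_command", "data": {"rows": [[[15, 1.5, 1, 0, 0, 0], [30, 1.5, 1, 0, 0, 0], [41, 1.5, 1, 0, 0, 0], [45, 1.5, 1, 0, 0, 0], [45, 1.5, 1, 0, 0, 0]]]}}

```text
time_s: 35.22
position: [633.1, -333.9, -18.4]
tool_rot: [0.499, -0.498, 0.501, 0.501]
ft_force: [-0.2, -0.2, 0.1]
finger_gap: 0.774
```

Emit:
{"op": "arm_command", "data": {"rows": [[[0, 0, 0, 0, 0, 0], [0, 0, 0, 0, 0, 0], [0, 0, 0, 0, 0, 0], [0, 0, 0, 0, 0, 0], [0, 0, 0, 0, 0, 0]]], "grip": 1, "grip_force": 18}}

```text
time_s: 35.63
position: [634.8, -334.9, -14.6]
tool_rot: [0.5, -0.5, 0.501, 0.499]
ft_force: [-0.7, -0.3, 2.3]
finger_gap: 0.563
```

Emit:
{"op": "arm_command", "data": {"rows": [[[0, 0, 0, 0, 0, 0], [0, 0, 0, 0, 0, 0]]]}}

```text
time_s: 35.8
position: [634.9, -334.9, -14.6]
tool_rot: [0.5, -0.5, 0.501, 0.499]
ft_force: [1.0, -0.6, 3.7]
finger_gap: 0.568
```

Emit:
{"op": "arm_command", "data": {"rows": [[[-15, 0, 0, 0, 0, 0], [-45, 0, 0, 0, 0, 0], [-80, 0, 0, 0, 0, 0], [-115, 0, 0, 0, 0, 0], [-135, 0, 0, 0, 0, 0]]]}}

```text
time_s: 36.22
position: [635.1, -334.8, 125.2]
tool_rot: [-0.5, 0.502, -0.501, -0.497]
ft_force: [0.7, -0.1, 0.1]
finger_gap: 0.565
```

```bash
python3 - <<'E'
from h import *
print(padw(105,0))
goto([*padw(105,0),120],-13.2)
E
```

```text
[608.7257848   78.32315864]
t 36.2167 pos [ 635.1 -334.8  125.2] -> shift [  3.2  27.2 413.1] rot [ 0.2285 -0.0041  0.0041] rows 10.0 q [-0.53  0.41  1.   -0.    1.73 -2.1 ] gap 0.565 F [ 0.7 -0.1  0.1]
```

Emit:
{"op": "arm_command", "data": {"rows": [[[0, 2, 36, 0.04, 0, 0], [0, 4, 74, 0.08, 0, 0], [0, 6, 112, 0.12, 0, 0], [0, 9, 150, 0.16, 0, 0], [0, 12, 188, 0.2, 0, 0]]]}}

```text
time_s: 36.63
position: [622.0, -144.7, 119.5]
tool_rot: [0.548, -0.447, 0.549, 0.446]
ft_force: [0.6, -0.2, 0.5]
finger_gap: 0.563
```

```bash
python3 - <<'E'
from h import *
goto([*padw(105,0),110],-13.2)
E
```

```text
t 36.6333 pos [ 622.  -144.7  119.5] -> shift [  9.1  58.3 215.7] rot [ 0.026  -0.0019 -0.0006] rows 6.0 q [-0.28  0.19  1.26 -0.    1.68 -1.65] gap 0.563 F [ 0.6 -0.2  0.5]
```

Emit:
{"op": "arm_command", "data": {"rows": [[[0, 10, 37, 0.026, 0, 0], [0, 20, 74, 0.026, 0, 0], [0, 30, 111, 0.026, 0, 0], [0, 40, 148, 0.026, 0, 0], [0, 50, 185, 0.026, 0, 0]]]}}

```text
time_s: 37.05
position: [610.1, 46.7, 119.4]
tool_rot: [0.553, -0.44, 0.554, 0.44]
ft_force: [0.4, 0.3, -1.3]
finger_gap: 0.562
```

Emit:
{"op": "arm_command", "data": {"rows": [[[0, 5, 25, 0, 0, 0], [0, 5, 25, 0, 0, 0], [0, 5, 25, 0, 0, 0], [0, 5, 25, 0, 0, 0]]]}}

```text
time_s: 37.38
position: [611.5, 69.8, 118.9]
tool_rot: [0.553, -0.44, 0.554, 0.439]
ft_force: [1.0, 0.1, -1.0]
finger_gap: 0.563
```

```bash
python3 - <<'E'
from h import *
goto([*padw(105,0),15],-13.2)
o,im=snap('wrist','w34')
m=np.vstack([w2pix("wrist",boxpts(padw(0,0),-13.2,100,100,0,25),o)])
crop("pics/w34.png",120,0,330,240,2.4,"pics/c37.png",m)
E
```

```text
t 37.3833 pos [611.5  69.8 118.9] -> shift [103.9   4.6   7.9] rot [ 0.0026 -0.0026 -0.0002] rows 3.0 q [ 0.06  0.13  1.33 -0.    1.68 -1.28] gap 0.563 F [ 1.   0.1 -1. ]
```

View pics/c37.png

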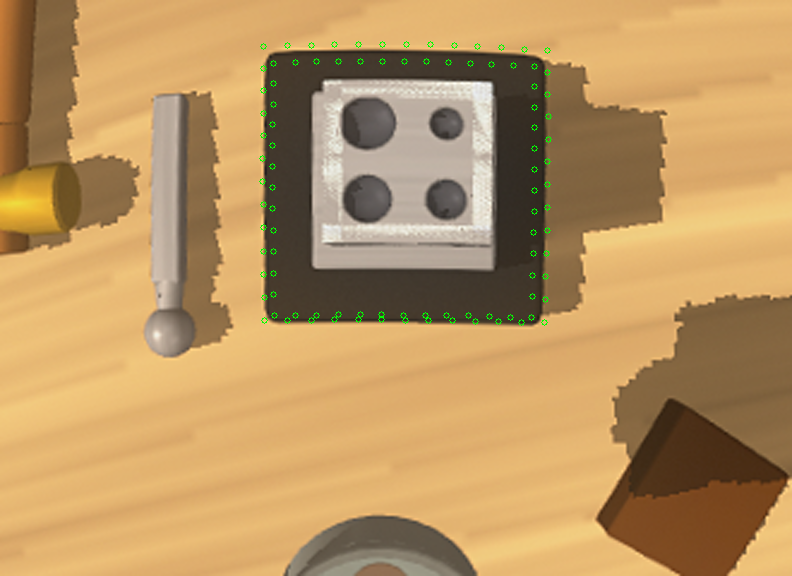

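Emit:
{"op": "arm_command", "data": {"rows": [[[20, 4, 8, 0.002, 0, 0], [45, 4, 8, 0.002, 0, 0], [75, 4, 8, 0.002, 0, 0], [100, 4, 8, 0.002, 0, 0], [105, 4, 8, 0.002, 0, 0]]]}}

```text
time_s: 37.85
position: [606.4, 76.9, 7.9]
tool_rot: [0.551, -0.437, 0.558, 0.44]
ft_force: [0.4, -0.0, -2.0]
finger_gap: 0.564
```

Emit:
{"op": "arm_command", "data": {"rows": [[[0, 0, 0, 0, 0, 0], [0, 0, 0, 0, 0, 0], [0, 0, 0, 0, 0, 0], [0, 0, 0, 0, 0, 0]]]}}

```text
time_s: 38.18
position: [611.0, 78.7, 16.2]
tool_rot: [0.555, -0.44, 0.554, 0.438]
ft_force: [-0.0, -0.1, 0.0]
finger_gap: 0.565
```

```bash
python3 - <<'E'
from h import *
goto([*padw(105,0),-14],-13.2)
E
```

```text
t 38.1833 pos [611.   78.7  16.2] -> shift [30.2  2.2 -0.9] rot [ 0.0001 -0.0008  0.0035] rows 1.0 q [ 0.07  0.17  1.47 -0.    1.49 -1.27] gap 0.565 F [-0.  -0.1  0. ]
```

Emit:
{"op": "arm_command", "data": {"rows": [[[10, 1.5, -0.9, 0, 0, 0], [20, 1.5, -0.9, 0, 0, 0], [27, 1.5, -0.9, 0, 0, 0], [28.5, 1.5, -0.9, 0, 0, 0], [28.5, 1.5, -0.9, 0, 0, 0]]]}}

```text
time_s: 38.6
position: [607.2, 78.4, -15.9]
tool_rot: [0.553, -0.439, 0.555, 0.439]
ft_force: [-0.3, 0.6, 0.1]
finger_gap: 0.569
```

Emit:
{"op": "arm_command", "data": {"rows": [[[0, 0, 0, 0, 0, 0], [0, 0, 0, 0, 0, 0], [0, 0, 0, 0, 0, 0]]]}}

```text
time_s: 38.85
position: [607.5, 78.4, -15.5]
tool_rot: [0.553, -0.44, 0.555, 0.439]
ft_force: [0.3, 0.0, -0.9]
finger_gap: 0.566
```

Emit:
{"op": "arm_command", "data": {"rows": [[[0, 0, 0, 0, 0, 0], [0, 0, 0, 0, 0, 0], [0, 0, 0, 0, 0, 0], [0, 0, 0, 0, 0, 0]]], "grip": -0.6}}

```text
time_s: 39.18
position: [607.9, 78.4, -14.8]
tool_rot: [0.554, -0.44, 0.555, 0.439]
ft_force: [-0.1, 1.2, -0.9]
finger_gap: 0.791
```

Emit:
{"op": "arm_command", "data": {"rows": [[[-10, 0, 0, 0, 0, 0], [-40, 0, 0, 0, 0, 0], [-80, 0, 0, 0, 0, 0], [-120, 0, 0, 0, 0, 0], [-150, 0, 0, 0, 0, 0]]]}}

```text
time_s: 39.6
position: [608.4, 78.7, 139.8]
tool_rot: [0.555, -0.44, 0.554, 0.438]
ft_force: [1.1, -0.7, 0.3]
finger_gap: 0.801
```

```bash
python3 - <<'E'
from h import *
goto([560,0,290],-13.2)
E
```

```text
t 39.6 pos [608.4  78.7 139.8] -> shift [-150.2   28.7  -87.7] rot [ 0.0005 -0.0008  0.0035] rows 5.0 q [ 0.07  0.12  1.31 -0.    1.71 -1.27] gap 0.801 F [ 1.1 -0.7  0.3]
```

Emit:
{"op": "arm_command", "data": {"rows": [[[-30, 0, -20, 0, 0, 0], [-60, 0, -40, 0, 0, 0], [-90, 0, -60, 0, 0, 0], [-110, 0, -75, 0, 0, 0], [-110, 0, -75, 0, 0, 0]]]}}

```text
time_s: 40.02
position: [591.8, 3.3, 252.7]
tool_rot: [0.557, -0.442, 0.553, 0.435]
ft_force: [0.2, -0.8, 0.8]
finger_gap: 0.8
```

Emit:
{"op": "arm_command", "data": {"rows": [[[0, 0, 0, 0, 0, 0], [0, 0, 0, 0, 0, 0], [0, 0, 0, 0, 0, 0], [0, 0, 0, 0, 0, 0]]]}}

```text
time_s: 40.35
position: [590.4, 6.7, 242.9]
tool_rot: [0.552, -0.439, 0.555, 0.44]
ft_force: [0.2, 0.2, -0.4]
finger_gap: 0.8
```

```bash
python3 - <<'E'
from h import *
o,im=snap('wrist','w35'); print(o["position"])
c=lambda x,y,rd,z:np.array([[*padw(x+rd*np.cos(t),y+rd*np.sin(t)),z] for t in np.linspace(0,6.28,24)])
m=np.vstack([w2pix("wrist",boxpts(padw(0,0),-13.2,100,100,25,25),o),w2pix("wrist",boxpts(padw(0,0),-13.2,60,60,45,45),o),w2pix("wrist",boxpts(padw(0,0),-13.2,45,45,90,90),o),
 w2pix("wrist",boxpts(padw(0,-154),-13.2,28,56,14,14),o),w2pix("wrist",c(105,0,25,20),o),w2pix("wrist",c(55,-88,10,10),o),w2pix("wrist",boxpts(padw(-12,-88),-13.2,76,12,12,12),o)])
crop("pics/w35.png",160,40,240,230,2.6,"pics/c38.png",m)
crop("pics/w35.png",160,40,240,230,2.6,"pics/c38b.png")
E
```

```text
[590.38885892   6.67489729 242.93158043]
```

View pics/c38.png

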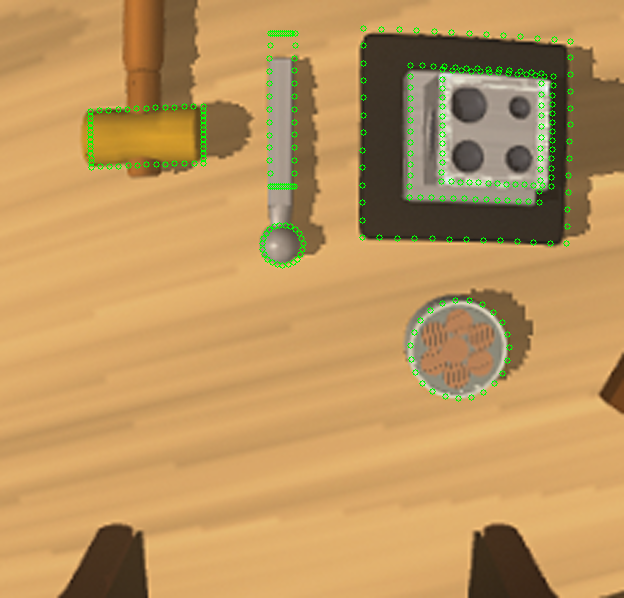

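View pics/w35.png

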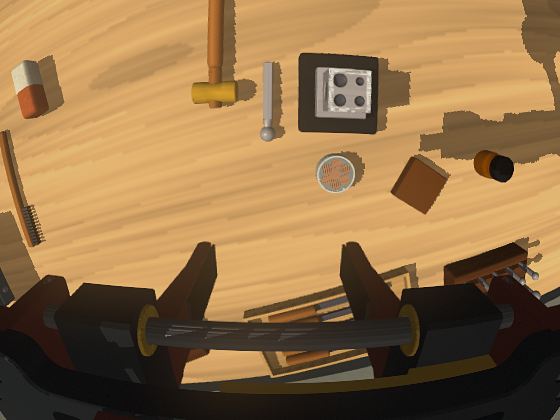

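```bash
python3 - <<'E'
from h import *
o,im=ld("w35"); a=np.radians(-YP)
def pad(p): d=p[:,:2]-C; return np.c_[np.cos(a)*d[:,0]-np.sin(a)*d[:,1],np.sin(a)*d[:,0]+np.cos(a)*d[:,1]]
f=lambda u,v:np.array([160+u/2.6-.3,40+v/2.6-.3])
for n,pts,z in [("mallet head L,R",[f(83,137),f(197,133)],14),("handle",[f(144.5,5),f(144,65)],13),("neck/tip",[f(144,90),f(144.5,172)],13),("punch tail",[f(281,59)],12),("ball",[f(282,245)],10),("tin",[f(457.5,348)],20),("pad L/R",[f(361,140),f(567,140)],25),("pad n/f",[f(462,36),f(462,241)],25),("dome",[f(491.5,130)],90)]:
    print(n,pad(pix2w("wrist",np.array(pts),z,o)).round(1).tolist())
E
```

```text
mallet head L,R [[-1.2, -185.7], [-0.6, -128.9]]
handle [[-66.3, -154.8], [-35.7, -154.9]]
neck/tip [[-23.1, -154.9], [17.7, -155.1]]
punch tail [[-36.7, -88.5]]
ball [[55.1, -88.1]]
tin [[104.2, -1.3]]
pad L/R [[3.8, -50.7], [-0.6, 48.8]]
pad n/f [[-48.2, -3.3], [50.9, -1.9]]
dome [[1.2, -2.6]]
```

```bash
python3 -c "
from bench import r
print(r.hand_in(), r.get_obs()['time_s'])"
```

```text
the job is handed in; nothing more can be done
the job is handed in; nothing more can be done
```

The doming station is set up as asked and handed in at about 40 s of the 125 s. The order was bench block, doming block, punch, mallet, tin. The last wrist picture shows everything in place, with the arm clear:

- **Stack:** the doming block and bench block sit within about 1–2 mm of the pad's centre and look square to it.
- **Punch:** it is parallel to the pad to within about half a degree, ball away from the robot. The gap to the pad is about 28 mm at the ball and 32 mm at the shank.
- **Mallet:** the head is level with the pad's centre and points away from the robot. It is about 31 mm from the punch ball and 35 mm from its shank, and the handle is parallel to the pad.
- **Tin:** centred behind the pad with a gap of about 28 mm.
- **Left alone:** I never gripped or moved the jar, bar, brush, brown block or the two smaller punches. In the last picture the jar, bar, brush and brown block show no sign of having moved.

**Checks that failed or disagreed:**
- **First grip:** the first try on the bench block closed above it, because the fingertips end about 20 mm short of the reported tool point. I opened, went lower and gripped it properly.
- **Punch position:** it lies about 13 mm further from the robot than the pad's middle, because the gripper had to lean clear of the doming block. The ball end extends about 15 mm past the pad's far edge.
- **Cameras:** the top and wrist cameras disagreed by about 2 mm (up to 4 mm for the doming block). I worked from the wrist camera.

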